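Warm the worktop wax

ROBOT

A 7-joint arm with a two-finger parallel gripper is mounted at the origin on the work surface. World frame = base frame: x ahead of the robot, y to its left, z up, the work surface at z = 0. Lengths are in m, angles in degrees, forces in N, time in s.
With the tool pointing down it reaches from about 0.425 to 0.825 m from the base axis. Payload 3.6 kg.
Tool frame: the origin (TCP) lies midway between the tips of the shut fingers; the grasp point (between the pads) lies 19 mm behind it; z points along the fingers, y is the line along which they close (so a half turn about z gives the same grasp; the last joint's range is limited). The gripper opens to 93 mm and grips with 3 to 60 N. Pads are 15 mm wide; open, the fingers measure 128 mm over their backs; the gripper's body (75 mm by 188 mm) begins 65 mm behind the grasp point.
Start: joints at [-1.518, 35.231, -0.722, 81.555, 0.464, 63.22, -2.315], TCP at [0.65, 0, 0.219] pointing down, gripper open.
Joint ranges: [-178.69, 178.69], [-17.37, 117.87], [-77.05, 75.6], [15.02, 138.74], [-78.02, 258.01], [0.78, 113.62], [-162.83, 162.83]. Speed limits (degrees/s): [159.86, 159.86, 180, 180, 180, 180, 180].

INTERFACE

Orientations are given as a 3x3 rotation matrix whose columns are the frame's x, y, z axes.
In Python, from rig import get_obs, vision, job gives the robot as it stands.
- The arm moves only by the tool apply_moves, never from a script. Its argument "series" is a list of rows, each a list of 2 entries, a list of its own where there are three numbers: the shift along the tool's x, y, z in cm, then the turn, a rotation vector about the tool's x, y, z in degrees. In form: [[[tx, ty, tz], [wx, wy, wz]], ...]. A call has 1 to 10 rows; each row is the pose to reach, as a shift and turn from the pose commanded when the call began, along the tool's axes at that moment; what a row does not reach only later rows make up. A row lasts 1/12 s, in which the tool goes at most 41.7 mm and 7.16 degrees, less where a joint would pass 70% of its speed; a pose out of reach is approached as far as the arm can. A call with a gripper value outside its range is refused whole. "fingers" is the opening in per cent of the stroke, from 0 (shut) to 100 (fully open), set as the call begins (left out, the last holds). The fingers move at their own pace and stop on an object; "squeeze" is the grip in N (left out, the last holds). Time passes only in rows, so rows that repeat a pose let the fingers close. It gives the time, the measured TCP pose, the force, the opening and the grip force at its end, in the units of the state.
- get_obs(): the state, without advancing time (a new reading comes with each control period).
- vision.grab_frame(name): name is "scene" or "side" or "wrist"; returns a dict with "pixels" (420x560x3 uint8, blue, green, red), "z_map" (420x560 float32, m along the optical axis (not along the pixel's ray), 0 where there is no reading), "fx", "fy", "cx", "cy" (pixels), "extrinsics" (4x4, takes a point from camera to world coordinates); the wrist camera has in their place "hand_eye" (4x4, takes a point from camera to tool coordinates, whose origin is the TCP and whose axes are the flange's). Camera axes: x right, y up, looking along -z (the intrinsics and any distortion apply to the point x, -y, -z); pixel columns grow to the right and rows downward; lengths in m; the calibration is good to about 2 mm. A picture is of the moment at which its call begins: read the wrist's pose just before it.
- job.hand_in(): hands the job in; it is judged then, once.
The state is a dict: "time": time; "joint_pos": joint angles; "dq": joint speeds; "tau": joint torques, N m; "tcp_pos": TCP position; "tool_rot": TCP orientation; "contact_force": force on the tool from outside, world axes, zero at the start; "wrist_torque": the same for the moment, N m; "width": finger opening in m; "grip_force": force on a finger pad.
Only numpy, scipy, OpenCV 4.12 (cv2) and the standard library are available. Lean on these libraries where they do the work, as an engineer would, in place of code of your own. Each camera call takes 0.05 s, during which the arm holds its last target. There are 200 camera calls.

TASK

The wax tins kept in the sliding-lid wooden box have set hard: slide the lid fully open, set every tin that is in the box flat on the black glass of the warming plate, inside its rim and none on another, and slide the lid shut again. Only once all the tins are on the glass, slide the child-lock tab fully off the start button, press the button right down and release it, then slide the tab all the way back over it. Leave the other things on the worktop where they stand.

Things in the scene. Friction and masses are not known exactly. Their poses are not given: they have to be found in the camera images.
- box: fixed wooden box, 256 mm (x) by 192 mm (y), 57 mm tall, walls 8 mm. Near compartment (origin: centre of its underside; inside 116 by 176 mm, floor 8 mm up) holds the tins, the far one, 124 mm along +x, only a fixed brush. Groove lips leave 168 mm between them. Dowels 8 mm thick, 16 mm tall at x = -52, 0, 52, y = -52, -20, 20, 52 mm make pockets; a tin has 25 mm free for fingers on its box-y sides
- lid (a joint): flat wooden lid captive in the box's grooves: 0 = shut over the tins, grows as it slides along the box's +x over the brush compartment, stop at 0.122 m (fully open, tins clear). Stays where it is left; takes about 1.5 N plus drag
- warmer: white electric warming plate, fixed to the worktop, 236 mm (its x) by 200 mm (its y), 38 mm tall; origin at the centre of its underside. The control strip is its near (-x) 75 mm; the black glass lies beyond
- glass (a point): centre of the top of the flat black heating glass (40 mm above the worktop), axes as the warmer; the glass is bounded by a steel rim standing 6 mm above it, clear inside 151 mm in x by 180 mm in y
- tab (a joint): grey child-lock tab, a flat cover on two rails right over the start button: 0 = button covered, grows as it slides along the warmer's -y, stop at 0.052 m (button fully clear). Stays where it is left; takes about 1 N
- tab_grip (a point): point in the tab's upright fin. The fin is 10 mm thick in the warmer's y, 30 mm long in x, 20 mm tall; this point is on its middle, 6 mm below its top and 14 mm above the cover plate. The cover plate is 50 mm (x) by 34 mm (y), 4 mm thick
- button (a joint): start button: 0 = up, grows as it is pressed straight down, stop at 0.005 m; springs back. 1.8 N to start, 4.8 N at the stop
- button_top (a point): centre of the button's round top face (24 mm across, 50 mm above the worktop, 12 mm above the control strip; 2 mm under the tab's cover when that is shut). The steel rails of the tab either side look only and are no obstacle
- lid_grip (a point): point in the lid's batten handle, 8 mm below its top and 16 mm above the lid's upper face (the lid is 6 mm thick, its upper face 49 mm above the worktop). The batten stands upright in the middle of the lid, 12 mm thick in the box's x, 70 mm long in its y, 24 mm tall
- tin1: round closed metal tin of wax, 46 mm across, 26 mm tall, about 50 g; origin at its centre, z along its axis. Two to four of these are present, each in a pocket of the box at box x = -26 or 26, y = -36 or 36 mm; absent ones read None
- tin2: round closed metal tin of wax, 46 mm across, 26 mm tall, about 50 g; origin at its centre, z along its axis. Two to four of these are present, each in a pocket of the box at box x = -26 or 26, y = -36 or 36 mm; absent ones read None
- tin3: round closed metal tin of wax, 46 mm across, 26 mm tall, about 50 g; origin at its centre, z along its axis. Two to four of these are present, each in a pocket of the box at box x = -26 or 26, y = -36 or 36 mm; absent ones read None
- tin4: round closed metal tin of wax, 46 mm across, 26 mm tall, about 50 g; origin at its centre, z along its axis. Two to four of these are present, each in a pocket of the box at box x = -26 or 26, y = -36 or 36 mm; absent ones read None
- jar: bystander, to be left alone: small capped amber glass jar, 38 mm across, 60 mm tall; origin at the centre of its underside
- sponge: bystander, to be left alone: rectangular yellow cleaning sponge, 95 x 50 x 30 mm; origin at the centre of its underside
- mug: bystander, to be left alone: white mug, 80 mm across, 90 mm tall; origin at the centre of its underside
- oil: bystander, to be left alone: green oil bottle, 60 mm across, 160 mm tall; origin at the centre of its underside

How it is judged:
By the outcome, as a careful person would: the job done as asked, in the order asked, and still so for the second after the job is handed in, with the robot touching nothing.
Of tin1, tin2, tin3, tin4 only 2 to 4 are there at a start; the rules pass over those that are not, and their reading is None.
At some moment in a run one of tin1, tin2, tin3, tin4 may be knocked a few centimetres aside while the robot is not near it.
Once in a run the grip may slacken for a moment while it holds something.
It also fails if it takes over 210 s, if anything falls off the work surface, if the arm or the gripper's body presses on something with over 40 N, if the wrist force passes 120 N, or if a joint passes its speed limit or range.

## Working session

There is one attempt and no reset: what is moved stays moved. The work goes in short steps, Python scripts to look and compute and a tool call to move; the robot and the scene stay as the last step left them, time stands still between calls to the robot, and variables do not carry over. Pictures are saved under pics/ and viewed, at most 14 in all, crops included, and the job is handed in when it is done.

Besides the shell and the picture viewer there is one more tool, called by a JSON object that holds its "api" and its "payload", one argument or row to a line. apply_moves: Moves the arm, as the interface text tells. Its arguments: {"type":"object","properties":{"series":{"type":"array","items":{"type":"array"}},"fingers":{"type":"number"},"squeeze":{"type":"number"}},"required":["series"]}

```bash
ls; mkdir -p pics
cat > h.py <<'E'
import numpy as np, cv2
from rig import get_obs, vision, job
def grab(n,save=None):
    o=get_obs(); f=vision.grab_frame(n)
    if 'extrinsics' in f: T=np.array(f['extrinsics'])
    else:
        W=np.eye(4); W[:3,:3]=np.array(o['tool_rot']); W[:3,3]=o['tcp_pos']; T=W@np.array(f['hand_eye'])
    f['T']=T
    if save: cv2.imwrite('pics/'+save,f['pixels'])
    return f
def cloud(f):
    z=f['z_map']; v,u=np.mgrid[:z.shape[0],:z.shape[1]]
    P=np.stack([(u-f['cx'])/f['fx']*z,-(v-f['cy'])/f['fy']*z,-z],-1)
    P=P@f['T'][:3,:3].T+f['T'][:3,3]; P[z==0]=np.nan
    return P
E
python3 - <<'E'
from h import *
o=get_obs(); print({k:np.round(v,3).tolist() for k,v in o.items()})
for n in ['scene','side','wrist']:
    f=grab(n,n+'0.png'); print(n,[k for k in f if k not in('pixels','z_map')],f['fx'],f['cx'],f['cy'],np.round(f['T'],3).tolist())
    np.savez(''+n+'0.npz',P=cloud(f),I=f['pixels'])
a=[cv2.imread(f'pics/{n}0.png') for n in('scene','side','wrist')]
E
```

```text
pics
{'time': 0.0, 'joint_pos': [-1.518, 35.29, -0.723, 81.641, 0.468, 63.221, -2.315], 'dq': [0.05, 0.009, 0.134, 0.083, -0.077, 0.022, 0.044], 'tau': [0.001, -45.894, 0.209, -16.574, -0.061, 0.02, 0.0], 'tcp_pos': [0.649, -0.0, 0.217], 'tool_rot': [[-0.0, 1.0, -0.003], [1.0, 0.0, -0.0], [-0.0, -0.003, -1.0]], 'contact_force': [-0.157, 0.521, 0.353], 'wrist_torque': [-0.052, -0.011, -0.012], 'grip_force': 0.0, 'width': 0.093}
scene ['fx', 'fy', 'cx', 'cy', 'extrinsics', 'T'] 471.5797572578444 282.2006269581705 208.6117337356222 [[-0.689, -0.403, 0.603, 1.427], [0.725, -0.4, 0.561, 0.793], [0.015, 0.823, 0.568, 0.902], [0.0, 0.0, 0.0, 1.0]]
side ['fx', 'fy', 'cx', 'cy', 'extrinsics', 'T'] 473.1863936108946 280.99126125854315 210.1123805055575 [[-0.859, 0.297, -0.416, -0.004], [-0.511, -0.463, 0.724, 0.989], [0.022, 0.835, 0.55, 0.84], [0.0, 0.0, 0.0, 1.0]]
wrist ['fx', 'fy', 'cx', 'cy', 'hand_eye', 'T'] 331.518276515443 274.5037132101506 206.48745886284448 [[1.0, 0.001, 0.001, 0.649], [-0.001, 0.953, 0.302, 0.085], [-0.001, -0.302, 0.953, 0.384], [0.0, 0.0, 0.0, 1.0]]
```

View all.

View pics/scene0.png

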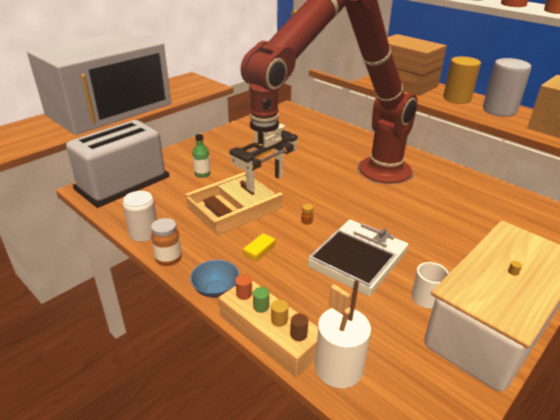

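View pics/side0.png

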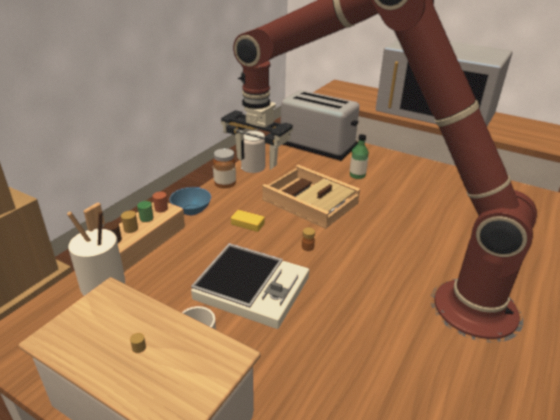

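The scene shows the box at about (235,200) with its lid over the nearer part, the warmer at (358,255), the jar at (307,214), the sponge at (259,247) and the mug at (430,285). The side view shows the same, with the tab fin at about (277,288).

```bash
python3 - <<'E'
from h import *
for n in ('scene','side'):
    d=np.load(n+'0.npz');P=d['P'];I=d['I'].astype(int)
    X,Y,Z=P[...,0],P[...,1],P[...,2]
    def rect(m,name):
        m=m.astype(np.uint8); k,l,s,c=cv2.connectedComponentsWithStats(m)
        for i in range(1,k):
            if s[i,4]>150:
                q=P[l==i]; r=cv2.minAreaRect((q[:,:2]*1000).astype(np.float32))
                print(n,name,s[i,4],np.round(c[i]),'ctr',np.round(r[0],1),'size',np.round(r[1],1),'ang',round(r[2],1),'z',np.round(np.nanmedian(q[:,2])*1000,1))
    work=(X>.25)&(X<.95)&(Y>-.5)&(Y<.5)
    V=I.max(-1)
    rect(work&(Z>.012)&(Z<.1),'all')
    rect(work&(Z>.051)&(Z<.062),'boxrim')
    rect(work&(Z>.033)&(Z<.046)&(V<60),'glass')
    rect(work&(Z>.060)&(Z<.08),'fins')
    t=work&(np.abs(Z)<.02); print('table z',np.nanmedian(Z[t]))
E
for n in scene side; do :; done
python3 - <<'E'
import cv2,numpy as np
a=cv2.imread('pics/scene0.png')[160:310,170:420];b=cv2.imread('pics/side0.png')[150:330,180:380]
w=cv2.imread('pics/wrist0.png')
o=np.zeros((600,800,3),np.uint8)
a=cv2.resize(a,None,fx=1.6,fy=1.6,interpolation=3);o[:240,:400]=a
b=cv2.resize(b,None,fx=1.9,fy=1.9);o[:342,410:790]=b
w=cv2.resize(w,(400,300));o[250:550,:400]=w
cv2.imwrite('pics/m0.png',o)
E
```

```text
scene all 350 [202. 164.] ctr [ 527.7 -448.6] size [39.9 59.7] ang 55.2 z 56.8
scene all 3073 [233. 202.] ctr [ 578.7 -213.2] size [204.  261.8] ang 81.7 z 45.2
scene all 190 [307. 213.] ctr [470.2  13.2] size [37.5 36.1] ang 39.1 z 43.7
scene all 1366 [155. 237.] ctr [ 884.6 -220.2] size [209.8  88.5] ang 81.1 z 61.5
scene all 4310 [358. 255.] ctr [508.  242.1] size [242.4 201.5] ang 7.3 z 40.0
scene all 468 [259. 246.] ctr [680.1   9.3] size [97.7 52.2] ang 8.8 z 29.6
scene all 6459 [274. 327.] ctr [875.6 230.6] size [510.5 128.7] ang 89.3 z 63.5
scene all 972 [428. 281.] ctr [502.5 457. ] size [85.9 69.7] ang 2.9 z 61.2
scene boxrim 202 [216. 184.] ctr [ 578.2 -300.8] size [ 28.6 234.6] ang 81.0 z 57.1
scene boxrim 293 [248. 207.] ctr [ 591.6 -131.5] size [ 36.1 255.2] ang 82.4 z 56.4
scene boxrim 466 [294. 348.] ctr [911.1 312.1] size [ 70.  375.5] ang 15.5 z 56.6
scene fins 168 [142. 221.] ctr [ 879.6 -286.6] size [49.2 89.6] ang 66.0 z 70.4
scene fins 165 [166. 245.] ctr [ 898.  -139.3] size [37.3 75. ] ang 57.4 z 70.1
scene fins 151 [433. 270.] ctr [477.2 448.9] size [28.2 66.
[... 796 characters left out ...]
size [238.5 203.1] ang 7.0 z 38.7
side all 410 [201. 316.] ctr [499.4 443.5] size [81.4 39.9] ang 0.1 z 76.1
side boxrim 197 [327. 178.] ctr [ 564.6 -302.2] size [ 25.  257.6] ang 82.4 z 55.6
side boxrim 252 [296. 200.] ctr [ 589.2 -126. ] size [ 28.4 258.5] ang 82.1 z 55.4
side boxrim 220 [151. 235.] ctr [829.7 249.7] size [ 10.1 244.2] ang 0.4 z 56.0
side boxrim 170 [275. 292.] ctr [423.8 263.4] size [52.8 37.3] ang 2.5 z 55.5
side glass 2441 [238. 274.] ctr [547.1 242.2] size [145.4 173.7] ang 6.8 z 39.3
side fins 1119 [146. 227.] ctr [876.1 246.1] size [102.3 248.3] ang 0.6 z 69.2
side fins 307 [100. 275.] ctr [811.2 450.5] size [108.5  50.3] ang 55.9 z 69.6
table z -0.000603756574258818
```

View pics/m0.png

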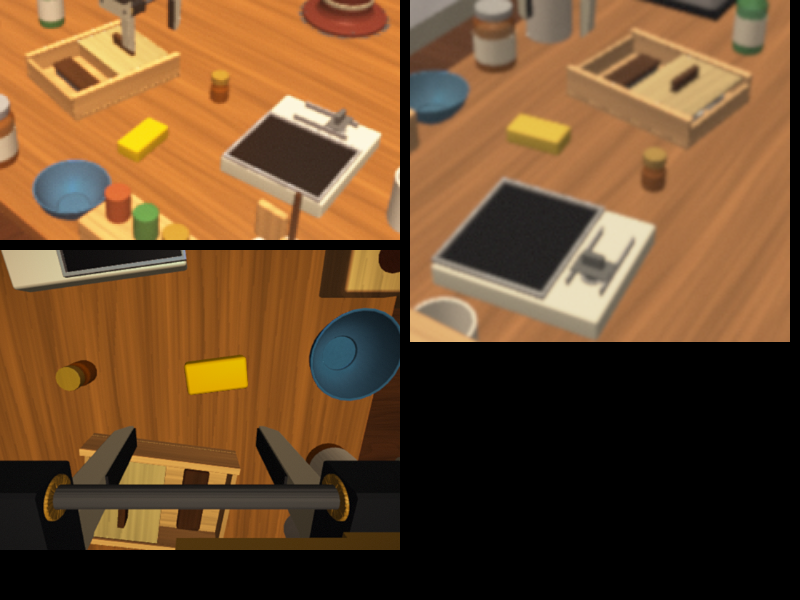

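The composite shows the brush at the far side (box +x away from the robot) and the warmer's strip and tab towards the robot. It agrees with the clouds: box yaw is about -8° and warmer yaw about +7°. Next I'll look down on the box.

{"api": "apply_moves", "payload": {
  "series": [
    [[-27, -12.9, -2], [0, 0, 8]],
    [[-27, -12.9, -2], [0, 0, 8]],
    [[-27, -12.9, -2], [0, 0, 8]],
    [[-27, -12.9, -2], [0, 0, 8]],
    [[-27, -12.9, -2], [0, 0, 8]],
    [[-27, -12.9, -2], [0, 0, 8]],
    [[-27, -12.9, -2], [0, 0, 8]],
    [[-27, -12.9, -2], [0, 0, 8]],
    [[-27, -12.9, -2], [0, 0, 8]],
    [[-27, -12.9, -2], [0, 0, 8]]
  ]
}}

```text
time: 0.98
tcp_pos: [0.5211, -0.2693, 0.2384]
tool_rot: [[0.14, 0.99, 0.0], [0.99, -0.14, 0.001], [0.001, -0.0, -1.0]]
contact_force: [0.8, 0.7, -1.0]
width: 0.0929
grip_force: 0.0
```

```bash
cat >> h.py <<'E'
def to(p,yaw=None):
    """delta (cm, deg) in tool axes to world p (m), tool y at world angle yaw (deg)"""
    o=get_obs();R=np.array(o['tool_rot']);d=R.T@(np.array(p)-o['tcp_pos'])*100
    y0=np.degrees(np.arctan2(R[1,1],R[0,1])); w=[0,0,0]
    # also straighten the tool
    from scipy.spatial.transform import Rotation as Q
    a=np.radians(y0 if yaw is None else yaw); Y=np.array([np.cos(a),np.sin(a),0]);Zt=np.array([0,0,-1.])
    Rt=np.stack([np.cross(Y,Zt),Y,Zt],1); w=np.degrees(Q.from_matrix(R.T@Rt).as_rotvec())
    print('t',round(o['time'],2),'tcp',np.round(o['tcp_pos'],4),'yaw',round(y0,2),'d',np.round(d,2),'w',np.round(w,1),'F',np.round(o['contact_force'],1),'w',round(o['width'],4),'g',np.round(o['grip_force'],1))
E
python3 - <<'E'
from h import *
f=grab('wrist','w1.png'); P=cloud(f); np.savez('w1.npz',P=P,I=f['pixels'])
to([.52,-.27,.24])
X,Y,Z=P[...,0],P[...,1],P[...,2]
m=(X>.35)&(X<.75)&(Y<-.05)&(Z>.01)&(Z<.075)
for lo,hi in((.03,.08),(.052,.061),(.064,.078),(.045,.0515)):
    k,l,s,c=cv2.connectedComponentsWithStats((m&(Z>lo)&(Z<hi)).astype(np.uint8))
    for i in range(1,k):
        if s[i,4]>100:
            q=P[l==i];r=cv2.minAreaRect((q[:,:2]*1000).astype(np.float32));print(lo,s[i,4],np.round(c[i]),np.round(r[0],1),np.round(r[1],1),round(r[2],1),round(np.median(q[:,2])*1000,1))
E
```

```text
t 1.03 tcp [ 0.5219 -0.2677  0.2383] yaw -7.85 d [-0.25 -0.16 -0.17] w [-0.  -0.1 -0. ] F [1.1 0.6 0.2] w 0.0933 g 0.0
0.03 30654 [294. 114.] [ 579.7 -215.6] [191.8 256.7] 81.9 49.1
0.03 4948 [377. 120.] [ 640.7 -223.9] [128.5  45.2] 81.7 34.9
0.03 891 [293. 317.] [ 519.7 -448. ] [26.2 59.6] 81.1 51.7
0.03 899 [388. 378.] [ 626.2 -571.6] [83.7 25.6] 64.2 55.8
0.052 3792 [328.  27.] [ 592.5 -126.6] [ 11.9 256.1] 81.8 57.0
0.052 2534 [320. 209.] [ 567.1 -304.3] [ 12.6 255.5] 81.9 56.9
0.052 191 [293. 319.] [ 519.7 -445.5] [20.1 56.4] 82.4 56.4
0.052 201 [389. 377.] [ 628.6 -558.4] [62.2 21.8] 54.3 56.4
0.064 913 [272. 124.] [ 527.2 -207.6] [68.6 12. ] 81.5 72.7
0.064 186 [294. 324.] [ 520.2 -440.8] [11.6 46. ] 82.2 68.9
0.064 256 [394. 384.] [ 630.9 -552. ] [51.4 18.7] 44.9 69.7
0.045 19118 [272. 117.] [ 526.9 -208.4] [170.8 124.4] 81.9 48.9
0.045 1298 [441. 118.] [ 702.1 -233.3] [171.5   9.2] 81.9 46.2
0.045 135 [292. 315.] [ 517.7 -446.2] [22.3 57.6] 87.3 48.3
0.045 150 [387. 374.] [ 627.2 -564.8] [71.  23.9] 59.4 48.1
```

View pics/w1.png

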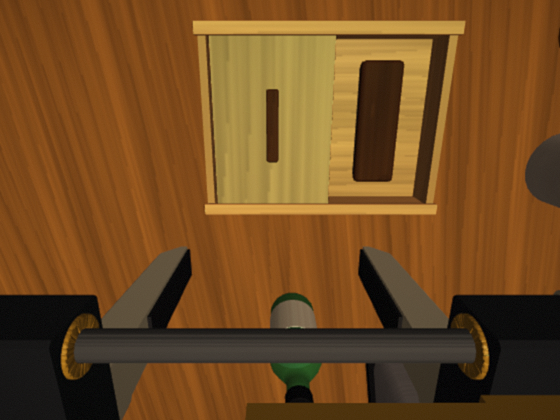

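The wrist view shows the box with its lid near shut: batten at (272,124), brush at (380,120), no tin showing. The box overall centre is (579.7,-215.6) mm with yaw -8.1°, sized 257×192 as it should be. Next I'll grip the batten.

{"api": "apply_moves", "payload": {
  "series": [
    [[6, -0.3, 0], [0, 0, 0]],
    [[6, -0.3, 3], [0, 0, 0]],
    [[6, -0.3, 7], [0, 0, 0]],
    [[6, -0.3, 11], [0, 0, 0]],
    [[6, -0.3, 14], [0, 0, 0]],
    [[6, -0.3, 16], [0, 0, 0]],
    [[6, -0.3, 17.5], [0, 0, 0]],
    [[6, -0.3, 18.3], [0, 0, 0]],
    [[6, -0.3, 18.3], [0, 0, 0]],
    [[6, -0.3, 18.3], [0, 0, 0]]
  ],
  "fingers": 45,
  "squeeze": 20
}}

```text
time: 1.87
tcp_pos: [0.5273, -0.2085, 0.0558]
tool_rot: [[0.137, 0.991, 0.0], [0.991, -0.137, 0.001], [0.001, 0.0, -1.0]]
contact_force: [-0.1, -0.3, -0.3]
width: 0.042
grip_force: 0.0
```

{"api": "apply_moves", "payload": {
  "series": [
    [[0, 0, 0], [0, 0, 0]],
    [[0, 0, 0], [0, 0, 0]],
    [[0, 0, 0], [0, 0, 0]],
    [[0, 0, 0], [0, 0, 0]],
    [[0, 0, 0], [0, 0, 0]],
    [[0, 0, 0], [0, 0, 0]]
  ],
  "fingers": 0
}}

```text
time: 2.37
tcp_pos: [0.5266, -0.2103, 0.0562]
tool_rot: [[0.139, 0.99, 0.001], [0.99, -0.139, -0.0], [-0.0, 0.001, -1.0]]
contact_force: [0.1, -1.4, 1.6]
width: 0.0119
grip_force: 20.0
```

{"api": "apply_moves", "payload": {
  "series": [
    [[0, 1.2, 0], [0, 0, 0]],
    [[0, 2.4, 0], [0, 0, 0]],
    [[0, 3.6, 0], [0, 0, 0]],
    [[0, 4.8, 0], [0, 0, 0]],
    [[0, 6, 0], [0, 0, 0]],
    [[0, 7.2, 0], [0, 0, 0]],
    [[0, 8.4, 0], [0, 0, 0]],
    [[0, 9.6, 0], [0, 0, 0]],
    [[0, 10.4, 0], [0, 0, 0]],
    [[0, 10.8, 0], [0, 0, 0]]
  ]
}}

```text
time: 3.2
tcp_pos: [0.634, -0.2255, 0.0562]
tool_rot: [[0.139, 0.99, 0.0], [0.99, -0.139, -0.0], [-0.0, 0.0, -1.0]]
contact_force: [-2.5, 0.1, 4.1]
width: 0.0119
grip_force: 20.0
```

{"api": "apply_moves", "payload": {
  "series": [
    [[0, 0.2, 0], [0, 0, 0]],
    [[0, 0.4, 0], [0, 0, 0]],
    [[0, 0.6, 0], [0, 0, 0]],
    [[0, 0.6, 0], [0, 0, 0]],
    [[0, 0.6, 0], [0, 0, 0]]
  ]
}}

```text
time: 3.62
tcp_pos: [0.639, -0.2262, 0.0562]
tool_rot: [[0.139, 0.99, 0.0], [0.99, -0.139, -0.0], [-0.0, 0.0, -1.0]]
contact_force: [-1.9, 0.4, 4.8]
width: 0.0118
grip_force: 20.0
```

{"api": "apply_moves", "payload": {
  "series": [
    [[0, 0.2, 0], [0, 0, 0]],
    [[0, 0.4, 0], [0, 0, 0]],
    [[0, 0.6, 0], [0, 0, 0]],
    [[0, 0.6, 0], [0, 0, 0]],
    [[0, 0.6, 0], [0, 0, 0]]
  ]
}}

```text
time: 4.03
tcp_pos: [0.639, -0.2262, 0.0547]
tool_rot: [[0.14, 0.99, -0.014], [0.99, -0.14, 0.003], [0.001, -0.015, -1.0]]
contact_force: [-11.8, 1.7, 10.2]
width: 0.0116
grip_force: 20.0
```

{"api": "apply_moves", "payload": {
  "series": [
    [[0, -0.6, 0], [0, 0, 0]],
    [[0, -0.6, 0], [0, 0, 0]],
    [[0, -0.6, 0], [0, 0, 0]],
    [[0, -0.6, 0], [0, 0, 0]],
    [[0, -0.6, -2], [0, 0, 0]],
    [[0, -0.6, -5], [0, 0, 0]],
    [[0, -0.6, -9], [0, 0, 0]],
    [[0, -0.6, -13], [0, 0, 0]],
    [[0, -0.6, -17], [0, 0, 0]],
    [[0, -0.6, -18.5], [0, 0, 0]]
  ],
  "fingers": 40
}}

```text
time: 4.87
tcp_pos: [0.6429, -0.2269, 0.248]
tool_rot: [[0.139, 0.99, 0.013], [0.99, -0.139, -0.004], [-0.002, 0.013, -1.0]]
contact_force: [1.1, -0.6, 0.2]
width: 0.0371
grip_force: 0.0
```

{"api": "apply_moves", "payload": {
  "series": [
    [[0.4, -7, 0], [0, 0, -90]],
    [[0.4, -7, 0], [0, 0, -90]],
    [[0.4, -7, 0], [0, 0, -90]],
    [[0.4, -7, 0], [0, 0, -90]],
    [[0.4, -7, 0], [0, 0, -90]],
    [[0.4, -7, 0], [0, 0, -90]],
    [[0.4, -7, 0], [0, 0, -90]],
    [[0.4, -7, 0], [0, 0, -90]],
    [[0.4, -7, 0], [0, 0, -90]],
    [[0.4, -7, 0], [0, 0, -90]]
  ],
  "fingers": 58
}}

```text
time: 5.7
tcp_pos: [0.5714, -0.2123, 0.2407]
tool_rot: [[-0.899, 0.439, 0.002], [0.439, 0.899, -0.0], [-0.002, 0.001, -1.0]]
contact_force: [0.4, 0.2, -0.2]
width: 0.0536
grip_force: 0.0
```

Run:
```python
from h import *
to([.57,-.215,.24],82)
```

```text
t 5.7 tcp [ 0.5714 -0.2123  0.2407] yaw 63.98 d [ 0.01 -0.3   0.07] w [  0.    0.1 -18. ] F [ 0.4  0.2 -0.2] w 0.0536 g 0.0
```

{"api": "apply_moves", "payload": {
  "series": [
    [[0, -0.3, 0], [0, 0, -18]],
    [[0, -0.3, 0], [0, 0, -18]],
    [[0, -0.3, 0], [0, 0, -18]],
    [[0, -0.3, 0], [0, 0, -18]],
    [[0, -0.3, 0], [0, 0, -18]]
  ]
}}

```text
time: 6.12
tcp_pos: [0.5697, -0.2151, 0.2406]
tool_rot: [[-0.989, 0.148, 0.001], [0.148, 0.989, 0.0], [-0.001, 0.0, -1.0]]
contact_force: [0.8, -0.5, -0.6]
width: 0.054
grip_force: 0.0
```

```bash
cat >> h.py <<'E'
BO=np.array([.5183,-.2072]);BY=np.radians(-8.1)
def tobox(p):
    d=np.array(p)[...,:2]-BO;c,s=np.cos(BY),np.sin(BY);return d@np.array([[c,-s],[s,c]])
def frombox(x,y):
    c,s=np.cos(BY),np.sin(BY);return BO+np.array([c*x-s*y,s*x+c*y])
def tins(P,I,zlo,zhi,reg):
    m=(P[...,2]>zlo)&(P[...,2]<zhi)&reg
    k,l,s,c=cv2.connectedComponentsWithStats(m.astype(np.uint8));out=[]
    for i in range(1,k):
        if s[i,4]>150:
            q=P[l==i];r=cv2.minEnclosingCircle((q[:,:2]*1000).astype(np.float32));out.append((np.array(r[0])/1000,r[1],np.median(q[:,2])))
            print('blob',s[i,4],np.round(c[i]),np.round(r[0],1),'r',round(r[1],1),'z',round(np.median(q[:,2])*1000,1),'mean',np.round(q[:,:2].mean(0)*1000,1),'box',np.round(tobox(np.array(r[0])/1000)*1000,1),'bgr',np.round(np.median(I[l==i],0)))
    return out
E
python3 - <<'E'
from h import *
f=grab('wrist','w2.png');P=cloud(f);to([.57,-.215,.24],82)
b=tobox(P);reg=(abs(b[...,0])<.058)&(abs(b[...,1])<.084)
tins(P,f['pixels'],.027,.042,reg)
print(tobox(np.array([.639,-.226])))
E
```

```text
t 6.17 tcp [ 0.5696 -0.215   0.2406] yaw 81.52 d [-0.04  0.01  0.06] w [ 0.   0.  -0.5] F [ 0.9  0.6 -0.9] w 0.0539 g 0.0
blob 1506 [307. 106.] [ 496.1 -168.8] r 23.2 z 33.9 mean [ 495.7 -168.8] box [-27.4  34.9] bgr [193. 193. 186.]
blob 1489 [243. 109.] [ 489.4 -237.1] r 23.3 z 33.9 mean [ 489.1 -237. ] box [-24.4 -33.7] bgr [179. 193. 186.]
blob 1334 [243. 156.] [ 539.  -246.4] r 23.4 z 33.9 mean [ 538.4 -246.1] box [ 26.  -35.9] bgr [180. 195. 187.]
[ 0.1221448  -0.00160567]
```

View pics/w2.png

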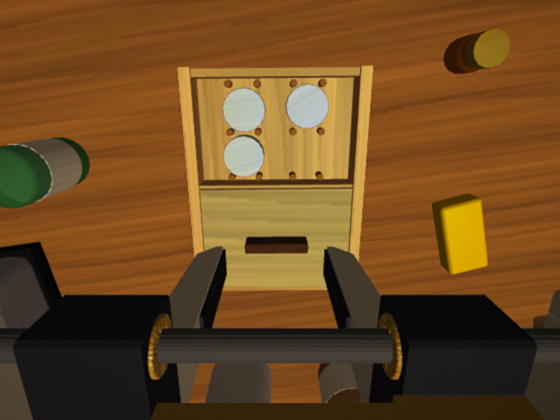

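The picture shows three tins, at (243,109), (307,106) and (243,156); the fourth pocket is empty and the lid is fully open. I'll pick the tin at (496,-169) mm first.

{"api": "apply_moves", "payload": {
  "series": [
    [[4, 1.7, 2], [0, 0, -0.5]],
    [[8, 3.5, 5], [0, 0, -0.5]],
    [[8, 3.5, 9], [0, 0, -0.5]],
    [[8, 3.5, 13], [0, 0, -0.5]],
    [[8, 3.5, 14], [0, 0, -0.5]],
    [[8, 3.5, 14], [0, 0, -0.5]],
    [[8, 3.5, 14], [0, 0, -0.5]]
  ],
  "fingers": 58
}}

```text
time: 6.75
tcp_pos: [0.4954, -0.1685, 0.1005]
tool_rot: [[-0.99, 0.138, -0.001], [0.138, 0.99, 0.0], [0.001, 0.0, -1.0]]
contact_force: [0.5, -0.8, 0.8]
width: 0.054
grip_force: 0.0
```

Run:
```python
from h import *
to([.4958,-.1688,.012],82)
```

```text
t 6.75 tcp [ 0.4954 -0.1685  0.1005] yaw 82.09 d [-0.05 -0.02  8.85] w [ 0.  -0.   0.1] F [ 0.5 -0.8  0.8] w 0.054 g 0.0
```

{"api": "apply_moves", "payload": {
  "series": [
    [[0, 0, 2], [0, 0, 0]],
    [[0, 0, 4], [0, 0, 0]],
    [[0, 0, 6], [0, 0, 0]],
    [[0, 0, 7.5], [0, 0, 0]],
    [[0, 0, 8.5], [0, 0, 0]],
    [[0, 0, 8.8], [0, 0, 0]],
    [[0, 0, 8.8], [0, 0, 0]]
  ]
}}

```text
time: 7.33
tcp_pos: [0.4962, -0.1689, 0.0132]
tool_rot: [[-0.991, 0.137, 0.002], [0.137, 0.991, -0.0], [-0.002, -0.0, -1.0]]
contact_force: [-0.3, 0.1, 0.3]
width: 0.054
grip_force: 0.0
```

{"api": "apply_moves", "payload": {
  "series": [
    [[0, 0, 0], [0, 0, 0]],
    [[0, 0, 0], [0, 0, 0]],
    [[0, 0, 0], [0, 0, 0]],
    [[0, 0, 0], [0, 0, 0]]
  ],
  "fingers": 0,
  "squeeze": 25
}}

```text
time: 7.67
tcp_pos: [0.4962, -0.169, 0.0138]
tool_rot: [[-0.991, 0.137, 0.003], [0.137, 0.991, -0.001], [-0.003, -0.0, -1.0]]
contact_force: [-0.2, 0.3, 4.8]
width: 0.0455
grip_force: 25.0
```

{"api": "apply_moves", "payload": {
  "series": [
    [[0, 0, -3], [0, 0, 0]],
    [[0, 0, -6.5], [0, 0, 0]],
    [[0, 0, -10], [0, 0, 0]],
    [[-0.3, 3, -13], [0, 0, -2]],
    [[-0.7, 6.5, -16], [0, 0, -4]],
    [[-1.1, 10, -18], [0, 0, -6]],
    [[-1.5, 14, -20], [0, 0, -8]],
    [[-1.9, 18, -20], [0, 0, -10]],
    [[-2.3, 22, -20], [0, 0, -12]],
    [[-2.7, 25, -20], [0, 0, -15]]
  ]
}}

```text
time: 8.5
tcp_pos: [0.5561, 0.0788, 0.2138]
tool_rot: [[-0.992, -0.128, 0.002], [-0.128, 0.992, 0.001], [-0.002, 0.001, -1.0]]
contact_force: [0.2, 0.5, -0.4]
width: 0.046
grip_force: 25.0
```

{"api": "apply_moves", "payload": {
  "series": [
    [[-0.8, 3, 0], [0, 0, 0]],
    [[-1.6, 7, 0], [0, 0, 0]],
    [[-3.5, 11, 0], [0, 0, 0]],
    [[-5, 15, 0], [0, 0, 0]],
    [[-6.1, 17, 0], [0, 0, 0]],
    [[-6.1, 17, 0], [0, 0, 0]],
    [[-6.1, 17, 0], [0, 0, 0]]
  ]
}}

```text
time: 9.08
tcp_pos: [0.5947, 0.2532, 0.212]
tool_rot: [[-0.992, -0.127, -0.001], [-0.127, 0.992, 0.0], [0.001, 0.0, -1.0]]
contact_force: [-0.1, -1.3, -0.4]
width: 0.0453
grip_force: 25.0
```

Run:
```python
from h import *
to([.6,.25,.22],97)
f=grab('wrist','w3.png');P=cloud(f);np.savez('w3.npz',P=P,I=f['pixels'])
I=f['pixels'].astype(int);V=I.max(-1);X,Y,Z=np.moveaxis(P,-1,0)
reg=(X>.3)&(X<.75)&(Y>.08)&(Y<.42)
def comp(m,n,mn=100):
    k,l,s,c=cv2.connectedComponentsWithStats(m.astype(np.uint8))
    for i in range(1,k):
        if s[i,4]>mn:
            q=P[l==i];r=cv2.minAreaRect((q[:,:2]*1000).astype(np.float32));print(n,s[i,4],np.round(c[i]),np.round(r[0],1),np.round(r[1],1),round(r[2],1),round(np.median(q[:,2])*1000,1),np.round(np.median(I[l==i],0)))
comp(reg&(Z>.025)&(Z<.08),'all')
comp(reg&(Z>.034)&(Z<.043)&(V<70),'glass')
comp(reg&(Z>.050)&(Z<.0585),'plate',60)
comp(reg&(Z>.066)&(Z<.085),'fin',30)
```

```text
t 9.08 tcp [0.5947 0.2532 0.212 ] yaw 97.32 d [-0.49 -0.39 -0.8 ] w [ 0.  -0.1  0.3] F [-0.1 -1.3 -0.4] w 0.0453 g 25.0
all 43124 [273. 104.] [524.1 242.9] [203.2 200.8] 7.2 39.9 [46. 51. 58.]
glass 27251 [273. 131.] [545.1 245.2] [150.7 180.8] 7.0 40.0 [39. 42. 47.]
plate 1058 [307.  17.] [436.8 260.5] [24.4 39.1] 7.2 55.7 [106. 121. 131.]
fin 198 [309.   7.] [433.5 261. ] [11.1  9.5] 6.9 75.2 [ 91. 104. 114.]
```

View pics/w3.png

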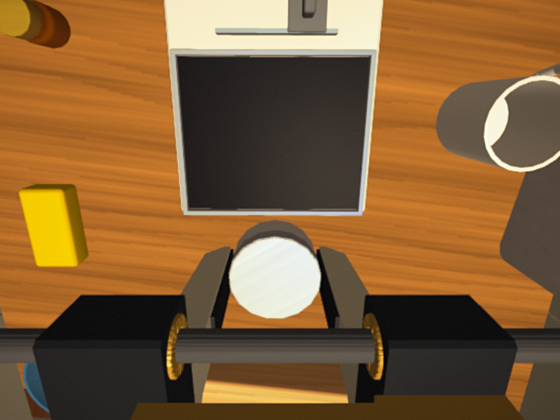

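The wrist view shows the empty glass at (273,131), the held tin at (275,275), and the tab's fin at (309,7). The glass measures 151×181 mm, centred at (545.1,245.2) mm with yaw 7.0°, which matches the given size. I'll place this tin at glass (+37,+40).

{"api": "apply_moves", "payload": {
  "series": [
    [[1.3, 3.8, 3], [0, 0, 0]],
    [[1.3, 3.8, 7], [0, 0, 0]],
    [[1.3, 3.8, 10], [0, 0, 0]],
    [[1.3, 3.8, 12.5], [0, 0, 0]],
    [[1.3, 3.8, 14.5], [0, 0, 0]],
    [[1.3, 3.8, 15.8], [0, 0, 0]],
    [[1.3, 3.8, 16.3], [0, 0, 0]],
    [[1.3, 3.8, 16.5], [0, 0, 0]],
    [[1.3, 3.8, 16.5], [0, 0, 0]],
    [[1.3, 3.8, 16.5], [0, 0, 0]]
  ]
}}

```text
time: 9.97
tcp_pos: [0.579, 0.2878, 0.0492]
tool_rot: [[-0.992, -0.123, 0.002], [-0.123, 0.992, 0.001], [-0.003, 0.001, -1.0]]
contact_force: [-0.5, 0.1, -0.3]
width: 0.0454
grip_force: 25.0
```

Run:
```python
from h import *
to([.5769,.2894,.0455],97)
```

```text
t 9.97 tcp [0.579  0.2878 0.0492] yaw 97.09 d [0.19 0.18 0.37] w [0.1 0.1 0.1] F [-0.5  0.1 -0.3] w 0.0454 g 25.0
```

{"api": "apply_moves", "payload": {
  "series": [
    [[0.1, 0.1, 0.2], [0, 0, 0]],
    [[0.1, 0.1, 0.35], [0, 0, 0]],
    [[0.1, 0.1, 0.35], [0, 0, 0]],
    [[0.1, 0.1, 0.35], [0, 0, 0]]
  ]
}}

```text
time: 10.3
tcp_pos: [0.5774, 0.2892, 0.046]
tool_rot: [[-0.992, -0.124, 0.002], [-0.124, 0.992, 0.001], [-0.002, 0.001, -1.0]]
contact_force: [-0.7, -0.5, 5.5]
width: 0.0455
grip_force: 25.0
```

{"api": "apply_moves", "payload": {
  "series": [
    [[0, 0, 0], [0, 0, 0]],
    [[0, 0, 0], [0, 0, 0]],
    [[0, 0, 0], [0, 0, 0]],
    [[0, 0, -2], [0, 0, 0]],
    [[0, 0, -4], [0, 0, 0]],
    [[0, 0, -8], [0, 0, 0]],
    [[0, 0, -12], [0, 0, 0]],
    [[0, 0, -16], [0, 0, 0]]
  ],
  "fingers": 60
}}

```text
time: 10.97
tcp_pos: [0.5763, 0.2881, 0.2052]
tool_rot: [[-0.992, -0.124, -0.002], [-0.124, 0.992, -0.001], [0.002, -0.0, -1.0]]
contact_force: [1.1, 0.3, -0.2]
width: 0.0556
grip_force: 0.0
```

Run:
```python
from h import *
to([.489,-.237,.20],82)
```

```text
t 10.97 tcp [0.5763 0.2881 0.2052] yaw 97.13 d [ 15.19 -51.02   0.56] w [-0.  -0.1 15.1] F [ 1.1  0.3 -0.2] w 0.0556 g 0.0
```

{"api": "apply_moves", "payload": {
  "series": [
    [[0.8, -4, -1.5], [0, 0, 3]],
    [[1.6, -8, -1.5], [0, 0, 6]],
    [[2.4, -12, -1.5], [0, 0, 10]],
    [[3.2, -16, -1.5], [0, 0, 15]],
    [[4, -20, -1.5], [0, 0, 15]],
    [[4.8, -24, -1.5], [0, 0, 15]],
    [[5.6, -28, -1.5], [0, 0, 15]],
    [[6.4, -32, -1.5], [0, 0, 15]],
    [[7.2, -36, -1.5], [0, 0, 15]],
    [[8, -40, -1.5], [0, 0, 15]]
  ],
  "fingers": 58
}}

```text
time: 11.8
tcp_pos: [0.5465, -0.1203, 0.2191]
tool_rot: [[-0.991, 0.137, -0.0], [0.137, 0.991, 0.0], [0.0, 0.0, -1.0]]
contact_force: [-0.2, -0.0, -0.5]
width: 0.054
grip_force: 0.0
```

{"api": "apply_moves", "payload": {
  "series": [
    [[-0.5, -4, 0], [0, 0, 0]],
    [[-0.8, -8, 0], [0, 0, 0]],
    [[-1, -11, 0], [0, 0, 0]],
    [[-1, -11, 0], [0, 0, 0]],
    [[-1, -11, 0], [0, 0, 0]]
  ]
}}

```text
time: 12.22
tcp_pos: [0.5409, -0.2314, 0.2184]
tool_rot: [[-0.99, 0.142, -0.001], [0.142, 0.99, -0.0], [0.001, -0.0, -1.0]]
contact_force: [-0.4, 0.4, -0.0]
width: 0.0541
grip_force: 0.0
```

Run:
```python
from h import *
f=grab('wrist','w4.png');P=cloud(f)
b=tobox(P);reg=(abs(b[...,0])<.058)&(abs(b[...,1])<.084)
o=tins(P,f['pixels'],.027,.042,reg)
p=min(o,key=lambda t:abs(t[0][0]-.489))[0]; to([*p,.1],82)
```

```text
blob 1567 [262. 136.] [ 489.4 -237.1] r 23.2 z 33.9 mean [ 488.9 -237. ] box [-24.4 -33.7] bgr [188. 197. 189.]
blob 1408 [261. 183.] [ 539.  -246.3] r 23.3 z 34.0 mean [ 538.1 -246. ] box [ 26.  -35.8] bgr [186. 198. 190.]
blob 187 [282. 211.] [ 574.  -227.2] r 40.2 z 32.5 mean [ 573.7 -228.2] box [ 57.9 -12. ] bgr [22. 44. 70.]
t 12.27 tcp [ 0.5416 -0.2287  0.2187] yaw 82.06 d [ 5.05 -1.58 11.87] w [ 0.1 -0.   0.1] F [ 0.7  0.3 -0.2] w 0.0541 g 0.0
```

{"api": "apply_moves", "payload": {
  "series": [
    [[3, -1, 2], [0, 0, 0]],
    [[5.05, -1.5, 5], [0, 0, 0]],
    [[5.05, -1.5, 9], [0, 0, 0]],
    [[5.05, -1.5, 12], [0, 0, 0]],
    [[5.05, -1.5, 12], [0, 0, 0]],
    [[5.05, -1.5, 12], [0, 0, 0]],
    [[5.05, -1.5, 12], [0, 0, 0]]
  ]
}}

```text
time: 12.85
tcp_pos: [0.4918, -0.2355, 0.1008]
tool_rot: [[-0.991, 0.135, 0.003], [0.135, 0.991, -0.0], [-0.003, 0.0, -1.0]]
contact_force: [-0.4, 0.6, 0.7]
width: 0.0539
grip_force: 0.0
```

Run:
```python
from h import *
to([.489,-.237,.013],82)
```

```text
t 12.85 tcp [ 0.4918 -0.2355  0.1008] yaw 82.27 d [ 0.29 -0.19  8.78] w [0.  0.2 0.3] F [-0.4  0.6  0.7] w 0.0539 g 0.0
```

{"api": "apply_moves", "payload": {
  "series": [
    [[0.2, -0.1, 2], [0, 0, 0]],
    [[0.2, -0.1, 4], [0, 0, 0]],
    [[0.2, -0.1, 6], [0, 0, 0]],
    [[0.2, -0.1, 7.5], [0, 0, 0]],
    [[0.2, -0.1, 8.5], [0, 0, 0]],
    [[0.2, -0.1, 8.8], [0, 0, 0]],
    [[0.2, -0.1, 8.8], [0, 0, 0]],
    [[0.2, -0.1, 8.8], [0, 0, 0]]
  ]
}}

```text
time: 13.52
tcp_pos: [0.4889, -0.2376, 0.0124]
tool_rot: [[-0.991, 0.137, 0.002], [0.137, 0.991, -0.001], [-0.003, -0.001, -1.0]]
contact_force: [-0.4, -0.1, -0.4]
width: 0.0539
grip_force: 0.0
```

{"api": "apply_moves", "payload": {
  "series": [
    [[0, 0, 0], [0, 0, 0]],
    [[0, 0, 0], [0, 0, 0]],
    [[0, 0, 0], [0, 0, 0]],
    [[0, 0, 0], [0, 0, 0]]
  ],
  "fingers": 0,
  "squeeze": 30
}}

```text
time: 13.85
tcp_pos: [0.4885, -0.2376, 0.0122]
tool_rot: [[-0.991, 0.137, 0.002], [0.137, 0.991, -0.001], [-0.002, -0.001, -1.0]]
contact_force: [-0.7, 0.3, 5.6]
width: 0.0451
grip_force: 30.0
```

{"api": "apply_moves", "payload": {
  "series": [
    [[0, 0, -3], [0, 0, 0]],
    [[0, 0, -6.5], [0, 0, 0]],
    [[0, 0, -10], [0, 0, 0]],
    [[-0.3, 3, -13], [0, 0, -2]],
    [[-0.7, 6.5, -15], [0, 0, -4]],
    [[-1.1, 10, -16], [0, 0, -6]],
    [[-1.5, 14, -16], [0, 0, -8]],
    [[-1.9, 18, -16], [0, 0, -10]],
    [[-2.3, 22, -16], [0, 0, -12]],
    [[-2.7, 26, -16], [0, 0, -15]]
  ]
}}

```text
time: 14.68
tcp_pos: [0.5499, 0.0181, 0.1713]
tool_rot: [[-0.992, -0.126, -0.0], [-0.126, 0.992, -0.0], [0.0, -0.0, -1.0]]
contact_force: [1.0, -0.4, -0.1]
width: 0.0453
grip_force: 30.0
```

Run:
```python
from h import *
to([.5867,.2100,.12],97)
```

```text
t 14.68 tcp [0.5499 0.0181 0.1713] yaw 97.21 d [-6.06 18.58  5.12] w [-0.  -0.   0.2] F [ 1.  -0.4 -0.1] w 0.0453 g 30.0
```

{"api": "apply_moves", "payload": {
  "series": [
    [[-1.2, 4, 0], [0, 0, 0]],
    [[-2.4, 8, 0], [0, 0, 0]],
    [[-3.6, 12, 0], [0, 0, 0]],
    [[-4.8, 16, 0], [0, 0, 0]],
    [[-6, 18.5, 1], [0, 0, 0]],
    [[-6, 18.5, 4], [0, 0, 0]],
    [[-6, 18.5, 7], [0, 0, 0]],
    [[-6, 18.5, 9], [0, 0, 0]],
    [[-6, 18.5, 10], [0, 0, 0]],
    [[-6, 18.5, 10], [0, 0, 0]]
  ]
}}

```text
time: 15.52
tcp_pos: [0.5848, 0.2064, 0.0684]
tool_rot: [[-0.992, -0.124, -0.005], [-0.124, 0.992, -0.002], [0.006, -0.002, -1.0]]
contact_force: [0.0, -1.4, -0.3]
width: 0.0454
grip_force: 30.0
```

Run:
```python
from h import *
to([.5867,.2100,.0440],97)
```

```text
t 15.52 tcp [0.5848 0.2064 0.0684] yaw 97.13 d [-0.25  0.34  2.44] w [-0.1 -0.3  0.1] F [ 0.  -1.4 -0.3] w 0.0454 g 30.0
```

{"api": "apply_moves", "payload": {
  "series": [
    [[0, 0.1, 1], [0, 0, 0]],
    [[0, 0.1, 1.8], [0, 0, 0]],
    [[0, 0.1, 2.2], [0, 0, 0]],
    [[0, 0.1, 2.2], [0, 0, 0]],
    [[0, 0.1, 2.2], [0, 0, 0]],
    [[0, 0.1, 2.2], [0, 0, 0]]
  ]
}}

```text
time: 16.02
tcp_pos: [0.587, 0.2086, 0.0498]
tool_rot: [[-0.992, -0.124, 0.001], [-0.124, 0.992, 0.001], [-0.001, 0.0, -1.0]]
contact_force: [-0.5, 0.7, -0.0]
width: 0.0455
grip_force: 30.0
```

{"api": "apply_moves", "payload": {
  "series": [
    [[0, 0.1, 0.3], [0, 0, 0]],
    [[0, 0.1, 0.5], [0, 0, 0]],
    [[0, 0.1, 0.5], [0, 0, 0]],
    [[0, 0.1, 0.5], [0, 0, 0]]
  ]
}}

```text
time: 16.35
tcp_pos: [0.5867, 0.2098, 0.0443]
tool_rot: [[-0.992, -0.124, 0.001], [-0.124, 0.992, 0.001], [-0.001, 0.0, -1.0]]
contact_force: [0.0, 0.4, 0.3]
width: 0.0454
grip_force: 30.0
```

{"api": "apply_moves", "payload": {
  "series": [
    [[0, 0, 0], [0, 0, 0]],
    [[0, 0, 0], [0, 0, 0]],
    [[0, 0, 0], [0, 0, 0]],
    [[0, 0, -2], [0, 0, 0]],
    [[0, 0, -4], [0, 0, 0]],
    [[0, 0, -8], [0, 0, 0]],
    [[0, 0, -12], [0, 0, 0]],
    [[0, 0, -16], [0, 0, 0]]
  ],
  "fingers": 60
}}

```text
time: 17.02
tcp_pos: [0.5859, 0.2091, 0.2055]
tool_rot: [[-0.992, -0.124, -0.001], [-0.124, 0.992, -0.0], [0.001, -0.0, -1.0]]
contact_force: [0.8, 0.3, -0.2]
width: 0.0559
grip_force: 0.0
```

{"api": "apply_moves", "payload": {
  "series": [
    [[0.8, -4, -1.5], [0, 0, 3]],
    [[1.6, -8, -1.5], [0, 0, 6]],
    [[2.4, -12, -1.5], [0, 0, 10]],
    [[3.2, -16, -1.5], [0, 0, 15]],
    [[4, -20, -1.5], [0, 0, 15]],
    [[4.8, -24, -1.5], [0, 0, 15]],
    [[5.6, -28, -1.5], [0, 0, 15]],
    [[6.4, -32, -1.5], [0, 0, 15]],
    [[7.2, -36, -1.5], [0, 0, 15]],
    [[7.2, -40, -1.5], [0, 0, 15]]
  ],
  "fingers": 58
}}

```text
time: 17.85
tcp_pos: [0.5628, -0.1989, 0.2194]
tool_rot: [[-0.99, 0.138, -0.002], [0.138, 0.99, -0.001], [0.002, -0.001, -1.0]]
contact_force: [-0.1, 0.2, 0.6]
width: 0.0539
grip_force: 0.0
```

Run:
```python
from h import *
to([.58,-.23,.22],82)
f=grab('wrist','w5.png');P=cloud(f)
b=tobox(P);reg=(abs(b[...,0])<.058)&(abs(b[...,1])<.084)
o=tins(P,f['pixels'],.027,.042,reg)
```

```text
t 17.85 tcp [ 0.5628 -0.1989  0.2194] yaw 82.07 d [-2.14 -2.85 -0.07] w [-0.  -0.1  0.1] F [-0.1  0.2  0.6] w 0.0539 g 0.0
blob 1460 [228. 167.] [ 539.1 -246.2] r 23.3 z 33.9 mean [ 538.3 -245.8] box [ 26.1 -35.7] bgr [173. 193. 186.]
```

{"api": "apply_moves", "payload": {
  "series": [
    [[1, -3, 1], [0, 0, 0]],
    [[1.75, -4.9, 4], [0, 0, 0]],
    [[1.75, -4.9, 8], [0, 0, 0]],
    [[1.75, -4.9, 12], [0, 0, 0]],
    [[1.75, -4.9, 12], [0, 0, 0]],
    [[1.75, -4.9, 12], [0, 0, 0]],
    [[1.75, -4.9, 12], [0, 0, 0]]
  ]
}}

```text
time: 18.48
tcp_pos: [0.5422, -0.2422, 0.101]
tool_rot: [[-0.991, 0.136, 0.003], [0.136, 0.991, -0.001], [-0.003, -0.0, -1.0]]
contact_force: [-0.1, -0.1, 0.5]
width: 0.0537
grip_force: 0.0
```

Run:
```python
from h import *
to([.5388,-.246,.013],82)
```

```text
t 18.48 tcp [ 0.5422 -0.2422  0.101 ] yaw 82.18 d [ 0.31 -0.42  8.8 ] w [-0.   0.2  0.2] F [-0.1 -0.1  0.5] w 0.0537 g 0.0
```

{"api": "apply_moves", "payload": {
  "series": [
    [[0.2, -0.3, 2], [0, 0, 0]],
    [[0.2, -0.3, 4], [0, 0, 0]],
    [[0.2, -0.3, 4], [0, 0, 0]],
    [[0.2, -0.3, 4], [0, 0, 0]]
  ]
}}

```text
time: 18.82
tcp_pos: [0.5394, -0.2452, 0.0611]
tool_rot: [[-0.991, 0.136, 0.002], [0.136, 0.991, -0.001], [-0.003, -0.001, -1.0]]
contact_force: [-0.1, 0.3, 0.1]
width: 0.0539
grip_force: 0.0
```

Run:
```python
from h import *
to([.5388,-.246,.013],82)
```

```text
t 18.82 tcp [ 0.5394 -0.2452  0.0611] yaw 82.16 d [ 0.06 -0.09  4.81] w [-0.   0.1  0.2] F [-0.1  0.3  0.1] w 0.0539 g 0.0
```

{"api": "apply_moves", "payload": {
  "series": [
    [[0.05, 0, 1.5], [0, 0, 0]],
    [[0.05, 0, 3], [0, 0, 0]],
    [[0.05, 0, 4.2], [0, 0, 0]],
    [[0.05, 0, 4.8], [0, 0, 0]],
    [[0.05, 0, 4.8], [0, 0, 0]],
    [[0.05, 0, 4.8], [0, 0, 0]]
  ]
}}

```text
time: 19.32
tcp_pos: [0.5383, -0.2452, 0.0119]
tool_rot: [[-0.991, 0.137, 0.001], [0.137, 0.991, -0.0], [-0.001, -0.0, -1.0]]
contact_force: [0.4, 0.6, 0.4]
width: 0.0539
grip_force: 0.0
```

{"api": "apply_moves", "payload": {
  "series": [
    [[0, 0, 0], [0, 0, 0]],
    [[0, 0, 0], [0, 0, 0]],
    [[0, 0, 0], [0, 0, 0]],
    [[0, 0, 0], [0, 0, 0]]
  ],
  "fingers": 0
}}

```text
time: 19.65
tcp_pos: [0.5384, -0.2454, 0.0121]
tool_rot: [[-0.991, 0.137, 0.002], [0.137, 0.991, -0.001], [-0.002, -0.0, -1.0]]
contact_force: [-0.0, 0.2, 4.3]
width: 0.0457
grip_force: 30.0
```

{"api": "apply_moves", "payload": {
  "series": [
    [[0, 0, -3], [0, 0, 0]],
    [[0, 0, -6.5], [0, 0, 0]],
    [[0, 0, -10], [0, 0, 0]],
    [[0, 3, -13], [0, 0, -2]],
    [[0, 6.5, -16], [0, 0, -4]],
    [[0, 10, -18], [0, 0, -6]],
    [[0, 14, -18], [0, 0, -8]],
    [[0, 18, -18], [0, 0, -10]],
    [[0, 22, -18], [0, 0, -12]],
    [[0, 26, -18], [0, 0, -15]]
  ]
}}

```text
time: 20.48
tcp_pos: [0.5729, 0.0142, 0.1915]
tool_rot: [[-0.992, -0.126, 0.0], [-0.126, 0.992, -0.0], [-0.0, -0.0, -1.0]]
contact_force: [1.3, -0.4, -1.1]
width: 0.045
grip_force: 30.0
```

Run:
```python
from h import *
to([.60,.235,.20],97)
```

```text
t 20.48 tcp [0.5729 0.0142 0.1915] yaw 97.23 d [-5.46 21.56 -0.86] w [-0.   0.   0.2] F [ 1.3 -0.4 -1.1] w 0.045 g 30.0
```

{"api": "apply_moves", "payload": {
  "series": [
    [[-1.2, 4, 0], [0, 0, 0]],
    [[-2.4, 8, 0], [0, 0, 0]],
    [[-3.6, 12, 0], [0, 0, 0]],
    [[-4.8, 16, 0], [0, 0, 0]],
    [[-5.5, 20, -1], [0, 0, 0]],
    [[-5.5, 21.5, -1], [0, 0, 0]],
    [[-5.5, 21.5, -1], [0, 0, 0]],
    [[-5.5, 21.5, -1], [0, 0, 0]]
  ]
}}

```text
time: 21.15
tcp_pos: [0.6004, 0.2336, 0.2007]
tool_rot: [[-0.992, -0.127, -0.001], [-0.127, 0.992, -0.001], [0.001, -0.001, -1.0]]
contact_force: [-0.2, -1.2, -0.4]
width: 0.0456
grip_force: 30.0
```

```bash
cat >> h.py <<'E'
G=np.array([.5451,.2452]);GY=np.radians(7.0)
def toglass(p):
    d=np.array(p)[...,:2]-G;c,s=np.cos(GY),np.sin(GY);return d@np.array([[c,-s],[s,c]])
def fromglass(x,y):
    c,s=np.cos(GY),np.sin(GY);return G+np.array([c*x-s*y,s*x+c*y])
def gtins(f):
    P=cloud(f);g=toglass(P);reg=(abs(g[...,0])<.076)&(abs(g[...,1])<.09)
    for p,r,z in tins(P,f['pixels'],.058,.074,reg): print('   glass',np.round(toglass(p)*1000,1),'r',round(r,1))
E
python3 - <<'E'
from h import *
f=grab('wrist','w6.png');gtins(f)
to([*fromglass(-.035,0),.12],97)
E
```

```text
blob 1954 [336. 178.] [577. 289.] r 23.4 z 65.9 mean [576.1 288.3] box [-11.8 499.5] bgr [242. 237. 233.]
blob 1932 [251. 178.] [587.4 209.9] r 23.3 z 66.0 mean [586.3 209.9] box [  9.6 422.7] bgr [232. 237. 233.]
   glass [37.  39.6] r 23.4
   glass [ 37.7 -40.1] r 23.3
t 21.2 tcp [0.6011 0.2311 0.2006] yaw 97.09 d [8.87 2.11 8.06] w [-0.1 -0.1  0.1] F [-0.6 -0.6 -1.4] w 0.0453 g 30.0
```

View pics/w6.png

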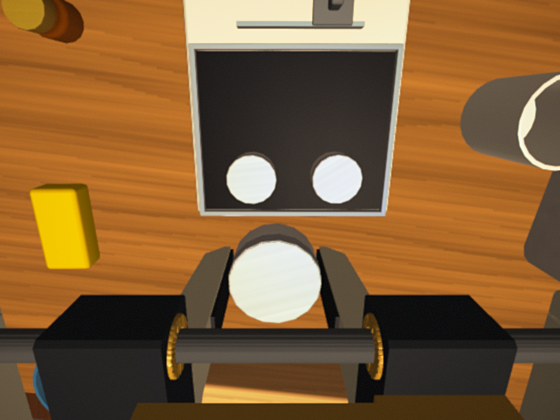

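The two placed tins sit at (251,178) and (336,178) inside the rim, and the third is held at (275,278).

{"api": "apply_moves", "payload": {
  "series": [
    [[3, 0.7, 0], [0, 0, 0]],
    [[6, 1.4, 1], [0, 0, 0]],
    [[8.9, 2, 4], [0, 0, 0]],
    [[8.9, 2, 8], [0, 0, 0]],
    [[8.9, 2, 11], [0, 0, 0]],
    [[8.9, 2, 13], [0, 0, 0]],
    [[8.9, 2, 14], [0, 0, 0]],
    [[8.9, 2, 14], [0, 0, 0]],
    [[8.9, 2, 14], [0, 0, 0]]
  ]
}}

```text
time: 21.95
tcp_pos: [0.5112, 0.2402, 0.0615]
tool_rot: [[-0.993, -0.122, 0.0], [-0.122, 0.993, -0.001], [-0.0, -0.001, -1.0]]
contact_force: [-0.2, -0.1, -0.4]
width: 0.0454
grip_force: 30.0
```

Run:
```python
from h import *
to([*fromglass(-.035,0),.044],97)
```

```text
t 21.95 tcp [0.5112 0.2402 0.0615] yaw 96.99 d [0.08 0.09 1.75] w [-0.  0. -0.] F [-0.2 -0.1 -0.4] w 0.0454 g 30.0
```

{"api": "apply_moves", "payload": {
  "series": [
    [[0, 0, 1], [0, 0, 0]],
    [[0, 0, 1.5], [0, 0, 0]],
    [[0, 0, 1.75], [0, 0, 0]],
    [[0, 0, 1.75], [0, 0, 0]],
    [[0, 0, 1.75], [0, 0, 0]]
  ]
}}

```text
time: 22.37
tcp_pos: [0.5107, 0.2414, 0.0441]
tool_rot: [[-0.992, -0.124, 0.001], [-0.124, 0.992, 0.0], [-0.001, 0.0, -1.0]]
contact_force: [0.6, -1.1, 0.9]
width: 0.0458
grip_force: 30.0
```

{"api": "apply_moves", "payload": {
  "series": [
    [[0, 0, 0], [0, 0, 0]],
    [[0, 0, 0], [0, 0, 0]],
    [[0, 0, 0], [0, 0, 0]],
    [[0, 0, -2], [0, 0, 0]],
    [[0, 0, -4], [0, 0, 0]],
    [[0, 0, -8], [0, 0, 0]],
    [[0, 0, -12], [0, 0, 0]],
    [[0, 0, -16], [0, 0, 0]]
  ],
  "fingers": 60
}}

```text
time: 23.03
tcp_pos: [0.5098, 0.2412, 0.2051]
tool_rot: [[-0.992, -0.124, -0.001], [-0.124, 0.992, -0.0], [0.001, -0.0, -1.0]]
contact_force: [0.7, 0.6, -0.6]
width: 0.0556
grip_force: 0.0
```

{"api": "apply_moves", "payload": {
  "series": [
    [[-1.7, -3.6, 0], [0, 0, 7]],
    [[-3.4, -7.2, 0], [0, 0, 14]],
    [[-5.1, -10.8, 0], [0, 0, 21]],
    [[-6.8, -14.4, 0], [0, 0, 28]],
    [[-7, -18, 0], [0, 0, 35]],
    [[-7, -22, 0], [0, 0, 42]],
    [[-7, -26, 0], [0, 0, 49]],
    [[-7, -30, 0], [0, 0, 56]],
    [[-7, -34, 0], [0, 0, 63]],
    [[-7, -38, 0], [0, 0, 70]]
  ],
  "fingers": 45
}}

```text
time: 23.87
tcp_pos: [0.6268, -0.1287, 0.2037]
tool_rot: [[-0.451, 0.893, 0.0], [0.893, 0.451, 0.0], [0.0, 0.0, -1.0]]
contact_force: [0.8, 0.2, -0.6]
width: 0.0421
grip_force: 0.0
```

Run:
```python
from h import *
to([.628,-.280,.20],-8.1)
```

```text
t 23.87 tcp [ 0.6268 -0.1287  0.2037] yaw 26.8 d [-13.56  -6.71   0.37] w [ 0.  -0.  34.9] F [ 0.8  0.2 -0.6] w 0.0421 g 0.0
```

{"api": "apply_moves", "payload": {
  "series": [
    [[-3, -1, 0], [0, 0, 7]],
    [[-6, -2, 0], [0, 0, 14]],
    [[-9, -3.2, 0], [0, 0, 21]],
    [[-9, -3.2, 0], [0, 0, 28]],
    [[-9, -3.2, 0], [0, 0, 35]],
    [[-9, -3.2, 3], [0, 0, 35]],
    [[-9, -3.2, 6], [0, 0, 35]],
    [[-9, -3.2, 8], [0, 0, 35]],
    [[-9, -3.2, 8], [0, 0, 35]],
    [[-9, -3.2, 8], [0, 0, 35]]
  ]
}}

```text
time: 24.7
tcp_pos: [0.6389, -0.2212, 0.1226]
tool_rot: [[0.137, 0.991, -0.003], [0.991, -0.137, 0.001], [0.001, -0.003, -1.0]]
contact_force: [-1.2, -1.0, 0.4]
width: 0.042
grip_force: 0.0
```

Run:
```python
from h import *
to([.639,-.224,.056],-8.1)
```

```text
t 24.7 tcp [ 0.6389 -0.2212  0.1226] yaw -7.86 d [-0.28  0.07  6.66] w [-0.2 -0.   0.2] F [-1.2 -1.   0.4] w 0.042 g 0.0
```

{"api": "apply_moves", "payload": {
  "series": [
    [[-0.3, 0, 2], [0, 0, 0.2]],
    [[-0.3, 0, 4], [0, 0, 0.2]],
    [[-0.3, 0, 5.5], [0, 0, 0.2]],
    [[-0.3, 0, 6.4], [0, 0, 0.2]],
    [[-0.3, 0, 6.6], [0, 0, 0.2]],
    [[-0.3, 0, 6.6], [0, 0, 0.2]]
  ]
}}

```text
time: 25.2
tcp_pos: [0.6399, -0.2248, 0.0585]
tool_rot: [[0.14, 0.99, 0.001], [0.99, -0.14, -0.0], [-0.0, 0.001, -1.0]]
contact_force: [-0.9, -0.0, -0.1]
width: 0.0418
grip_force: 0.0
```

{"api": "apply_moves", "payload": {
  "series": [
    [[0, 0, 0], [0, 0, 0]],
    [[0, 0, 0], [0, 0, 0]],
    [[0, 0, 0], [0, 0, 0]],
    [[0, 0, 0], [0, 0, 0]],
    [[0, 0, 0], [0, 0, 0]],
    [[0, 0, 0], [0, 0, 0]]
  ],
  "fingers": 0,
  "squeeze": 20
}}

```text
time: 25.7
tcp_pos: [0.6392, -0.2247, 0.0581]
tool_rot: [[0.14, 0.99, 0.0], [0.99, -0.14, -0.0], [-0.0, 0.0, -1.0]]
contact_force: [-0.8, 0.0, 3.6]
width: 0.0119
grip_force: 20.0
```

{"api": "apply_moves", "payload": {
  "series": [
    [[0, -1.2, 0], [0, 0, 0]],
    [[0, -2.4, 0], [0, 0, 0]],
    [[0, -3.6, 0], [0, 0, 0]],
    [[0, -4.8, 0], [0, 0, 0]],
    [[0, -6, 0], [0, 0, 0]],
    [[0, -7.2, 0], [0, 0, 0]],
    [[0, -8.4, 0], [0, 0, 0]],
    [[0, -9.6, 0], [0, 0, 0]],
    [[0, -10.8, 0], [0, 0, 0]],
    [[0, -11.4, 0], [0, 0, 0]]
  ]
}}

```text
time: 26.53
tcp_pos: [0.5261, -0.2088, 0.0581]
tool_rot: [[0.141, 0.99, 0.001], [0.99, -0.141, -0.0], [-0.0, 0.001, -1.0]]
contact_force: [2.3, -0.3, -0.6]
width: 0.0122
grip_force: 20.0
```

{"api": "apply_moves", "payload": {
  "series": [
    [[0, -0.3, 0], [0, 0, 0]],
    [[0, -0.6, 0], [0, 0, 0]],
    [[0, -0.9, 0], [0, 0, 0]],
    [[0, -0.9, 0], [0, 0, 0]],
    [[0, -0.9, 0], [0, 0, 0]]
  ]
}}

```text
time: 26.95
tcp_pos: [0.5184, -0.2077, 0.058]
tool_rot: [[0.14, 0.99, 0.002], [0.99, -0.14, -0.001], [-0.0, 0.002, -1.0]]
contact_force: [1.2, -0.7, 1.8]
width: 0.0121
grip_force: 20.0
```

{"api": "apply_moves", "payload": {
  "series": [
    [[0, -0.2, 0], [0, 0, 0]],
    [[0, -0.5, 0], [0, 0, 0]],
    [[0, -0.5, 0], [0, 0, 0]],
    [[0, -0.5, 0], [0, 0, 0]]
  ]
}}

```text
time: 27.28
tcp_pos: [0.5183, -0.2077, 0.0581]
tool_rot: [[0.14, 0.99, 0.012], [0.99, -0.14, -0.003], [-0.002, 0.012, -1.0]]
contact_force: [10.5, -1.9, -7.1]
width: 0.0118
grip_force: 20.1
```

{"api": "apply_moves", "payload": {
  "series": [
    [[0, 0.3, 0], [0, 0, 0]],
    [[0, 0.3, 0], [0, 0, 0]],
    [[0, 0.3, 0], [0, 0, 0]],
    [[0, 0.3, 0], [0, 0, 0]],
    [[0, 0.3, -2], [0, 0, 0]],
    [[0, 0.3, -5], [0, 0, 0]],
    [[0, 0.3, -9], [0, 0, 0]],
    [[0, 0.3, -13], [0, 0, 0]],
    [[0, 0.3, -15], [0, 0, 0]],
    [[0, 0.3, -15], [0, 0, 0]]
  ],
  "fingers": 40
}}

```text
time: 28.12
tcp_pos: [0.5173, -0.2083, 0.2128]
tool_rot: [[0.141, 0.99, 0.009], [0.99, -0.141, -0.003], [-0.002, 0.009, -1.0]]
contact_force: [0.8, -1.8, -0.3]
width: 0.0372
grip_force: 0.0
```

{"api": "apply_moves", "payload": {
  "series": [
    [[4, -0.6, -1], [0, 0, -7]],
    [[8, -1.2, -1], [0, 0, -14]],
    [[12, -1.8, -1], [0, 0, -21]],
    [[16, -2.4, -1], [0, 0, -28]],
    [[20, -3, -1], [0, 0, -35]],
    [[24, -3.6, -1], [0, 0, -42]],
    [[28, -4.2, -1], [0, 0, -49]],
    [[32, -4.8, -1], [0, 0, -56]],
    [[36, -5.4, -1], [0, 0, -63]],
    [[40, -6, -1], [0, 0, -70]]
  ]
}}

```text
time: 28.95
tcp_pos: [0.5104, 0.1983, 0.2163]
tool_rot: [[-0.885, 0.465, -0.003], [0.465, 0.885, -0.002], [0.002, -0.003, -1.0]]
contact_force: [1.0, 0.9, -0.2]
width: 0.0373
grip_force: 0.0
```

Run:
```python
from h import *
to([.53,.25,.22],97)
```

```text
t 28.95 tcp [0.5104 0.1983 0.2163] yaw 62.26 d [ 0.67  5.48 -0.39] w [ -0.1  -0.2 -34.7] F [ 1.   0.9 -0.2] w 0.0373 g 0.0
```

{"api": "apply_moves", "payload": {
  "series": [
    [[0.6, 3, 0], [0, 0, -7]],
    [[0.6, 5.3, 0], [0, 0, -14]],
    [[0.6, 5.3, 0], [0, 0, -21]],
    [[0.6, 5.3, 0], [0, 0, -28]],
    [[0.6, 5.3, 0], [0, 0, -34.7]],
    [[0.6, 5.3, 0], [0, 0, -34.7]],
    [[0.6, 5.3, 0], [0, 0, -34.7]]
  ]
}}

```text
time: 29.53
tcp_pos: [0.5309, 0.2461, 0.2163]
tool_rot: [[-0.994, -0.112, -0.003], [-0.112, 0.994, -0.001], [0.003, -0.001, -1.0]]
contact_force: [-0.5, 0.7, 0.4]
width: 0.0374
grip_force: 0.0
```

Run:
```python
from h import *
to([.53,.25,.22],97)
f=grab('wrist','w7.png');gtins(f)
P=cloud(f);I=f['pixels'];X,Y,Z=np.moveaxis(P,-1,0);g=toglass(P)
reg=(g[...,0]<-.078)&(g[...,0]>-.16)&(abs(g[...,1])<.1)
for n,lo,hi in(('plate',.051,.0585),('fin',.062,.085),('knob',.045,.051)):
    k,l,s,c=cv2.connectedComponentsWithStats((reg&(Z>lo)&(Z<hi)).astype(np.uint8))
    for i in range(1,k):
        if s[i,4]>40:
            q=P[l==i];r=cv2.minAreaRect((q[:,:2]*1000).astype(np.float32));print(n,s[i,4],np.round(c[i]),np.round(r[0],1),np.round(r[1],1),round(r[2],1),round(np.median(q[:,2])*1000,1),'glass',np.round(toglass(np.array(r[0])/1000)*1000,1))
h=grab('scene');P=cloud(h)
b=tobox(P);m=(abs(b[...,0])<.1)&(abs(b[...,1])<.06)&(P[...,2]>.062)&(P[...,2]<.08);print('batten boxx',np.median(b[m],0),m.sum())
m=(abs(b[...,1])<.03)&(P[...,2]>.045)&(P[...,2]<.052)&(b[...,0]>-.07)&(b[...,0]<.18);print('lid x',np.percentile(b[m][:,0],[1,99]))
```

```text
t 29.53 tcp [0.5309 0.2461 0.2163] yaw 96.44 d [ 0.04  0.4  -0.37] w [-0.1 -0.2 -0.6] F [-0.5  0.7  0.4] w 0.0374 g 0.0
blob 1777 [272. 171.] [511.4 241.4] r 23.4 z 65.9 mean [510.6 241.4] box [-70.  443.2] bgr [230. 231. 226.]
blob 1344 [310. 236.] [576.7 288.8] r 23.4 z 66.0 mean [573.1 287.2] box [-12.  499.3] bgr [231. 231. 226.]
blob 1273 [235. 236.] [586.9 210. ] r 23.4 z 66.0 mean [582.2 210.5] box [  9.1 422.7] bgr [215. 231. 226.]
   glass [-33.9   0.4] r 23.4
   glass [36.7 39.4] r 23.4
   glass [ 37.2 -40. ] r 23.4
plate 1651 [302.  78.] [423.6 260.2] [49.8 34. ] 7.4 55.8 glass [-118.7   29.6]
fin 454 [304.  78.] [424.1 260. ] [29.4 10.2] 6.9 75.5 glass [-118.3   29.5]
knob 355 [249.  54.] [407.2 208.5] [ 4.4 64.5] 7.1 49.6 glass [-141.3  -19.7]
knob 60 [328.  53.] [398.5 280.1] [ 3.6 10.4] 6.5 49.9 glass [-141.3   52.5]
knob 53 [326. 105.] [443.8 285.6] [ 3.7 10.6] 6.4 49.9 glass [-95.6  52.4]
knob 282 [250. 106.] [452.7 213.9] [ 3.7 64.5] 6.4 49.9 glass [-95.5 -19.8]
knob 535 [271. 123.] [466.1 235.8] [  3.1 188.5] 7.0 46.0 glass [-79.5   0.2]
batten boxx [0.00246719 0.00563898] 76
lid x [-0.06218512  0.06070391]
```

View pics/w7.png

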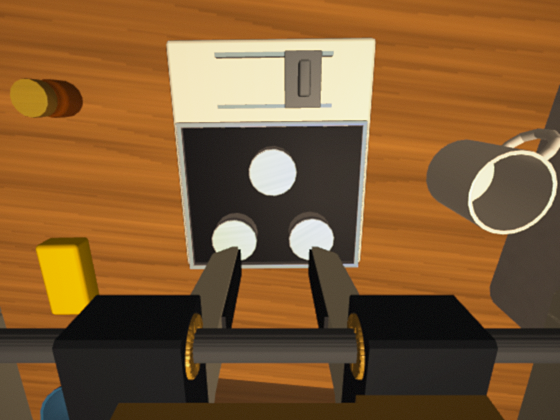

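All three tins lie flat on the glass, at (272,171), (310,236) and (235,236). The tab covers the button at (302,78), with its fin at (424,260) mm. The lid is shut: batten at box x ≈ 0.

{"api": "apply_moves", "payload": {
  "series": [
    [[3, 0.8, 0], [0, 0, -0.6]],
    [[7, 1.8, 0], [0, 0, -0.6]],
    [[10.4, 2.5, 1], [0, 0, -0.6]],
    [[10.4, 2.5, 4], [0, 0, -0.6]],
    [[10.4, 2.5, 8], [0, 0, -0.6]],
    [[10.4, 2.5, 11], [0, 0, -0.6]],
    [[10.4, 2.5, 11], [0, 0, -0.6]],
    [[10.4, 2.5, 11], [0, 0, -0.6]]
  ]
}}

```text
time: 30.3
tcp_pos: [0.4248, 0.2593, 0.107]
tool_rot: [[-0.992, -0.125, -0.003], [-0.125, 0.992, -0.002], [0.003, -0.001, -1.0]]
contact_force: [-0.7, -0.2, 0.3]
width: 0.0372
grip_force: 0.0
```

Run:
```python
from h import *
to([.424,.260,.062],97)
```

```text
t 30.3 tcp [0.4248 0.2593 0.107 ] yaw 97.18 d [0.06 0.09 4.5 ] w [-0.1 -0.2  0.2] F [-0.7 -0.2  0.3] w 0.0372 g 0.0
```

{"api": "apply_moves", "payload": {
  "series": [
    [[0, 0, 1.5], [0, 0, 0]],
    [[0, 0, 3], [0, 0, 0]],
    [[0, 0, 4], [0, 0, 0]],
    [[0, 0, 4.4], [0, 0, 0]],
    [[0, 0, 4.4], [0, 0, 0]],
    [[0, 0, 4.4], [0, 0, 0]]
  ]
}}

```text
time: 30.8
tcp_pos: [0.4262, 0.2603, 0.0646]
tool_rot: [[-0.992, -0.125, 0.001], [-0.125, 0.992, 0.001], [-0.002, 0.001, -1.0]]
contact_force: [0.1, 0.2, 0.4]
width: 0.0372
grip_force: 0.0
```

{"api": "apply_moves", "payload": {
  "series": [
    [[0, 0, 0], [0, 0, 0]],
    [[0, 0, 0], [0, 0, 0]],
    [[0, 0, 0], [0, 0, 0]],
    [[0, 0, 0], [0, 0, 0]],
    [[0, 0, 0], [0, 0, 0]]
  ],
  "fingers": 0,
  "squeeze": 15
}}

```text
time: 31.22
tcp_pos: [0.4257, 0.2599, 0.0639]
tool_rot: [[-0.992, -0.126, 0.0], [-0.126, 0.992, 0.0], [-0.0, 0.0, -1.0]]
contact_force: [0.0, -0.2, 2.2]
width: 0.0096
grip_force: 15.0
```

{"api": "apply_moves", "payload": {
  "series": [
    [[0, -0.8, 0], [0, 0, 0]],
    [[0, -1.6, 0], [0, 0, 0]],
    [[0, -2.4, 0], [0, 0, 0]],
    [[0, -3.2, 0], [0, 0, 0]],
    [[0, -4, 0], [0, 0, 0]],
    [[0, -4.6, 0], [0, 0, 0]],
    [[0, -5, 0], [0, 0, 0]],
    [[0, -5.2, 0], [0, 0, 0]],
    [[0, -5.2, 0], [0, 0, 0]]
  ]
}}

```text
time: 31.97
tcp_pos: [0.4321, 0.209, 0.0639]
tool_rot: [[-0.992, -0.126, 0.0], [-0.126, 0.992, 0.002], [-0.001, 0.002, -1.0]]
contact_force: [-2.1, 2.8, 3.4]
width: 0.0098
grip_force: 15.0
```

{"api": "apply_moves", "payload": {
  "series": [
    [[0, -0.3, 0], [0, 0, 0]],
    [[0, -0.6, 0], [0, 0, 0]],
    [[0, -0.6, 0], [0, 0, 0]],
    [[0, -0.6, 0], [0, 0, 0]]
  ]
}}

```text
time: 32.3
tcp_pos: [0.4322, 0.2089, 0.0639]
tool_rot: [[-0.991, -0.131, 0.001], [-0.131, 0.991, 0.01], [-0.003, 0.01, -1.0]]
contact_force: [-3.7, 11.0, -0.8]
width: 0.0098
grip_force: 15.0
```

{"api": "apply_moves", "payload": {
  "series": [
    [[0, 0.5, 0], [0, 0, 0]],
    [[0, 0.5, 0], [0, 0, 0]],
    [[0, 0.5, 0], [0, 0, 0]],
    [[0, 0.5, 0], [0, 0, 0]],
    [[0, 0.5, -2], [0, 0, 0]],
    [[0, 0.5, -5], [0, 0, 0]],
    [[0, 0.5, -8], [0, 0, 0]],
    [[-3, 2, -12], [0, 0, 0]],
    [[-7, 3.5, -15], [0, 0, 0]],
    [[-9, 4.5, -15], [0, 0, 0]]
  ],
  "fingers": 35
}}

```text
time: 33.13
tcp_pos: [0.5183, 0.2569, 0.2178]
tool_rot: [[-0.992, -0.123, 0.005], [-0.123, 0.992, -0.0], [-0.004, -0.001, -1.0]]
contact_force: [1.5, 1.1, -0.1]
width: 0.0325
grip_force: 0.0
```

Run:
```python
from h import *
f=grab('wrist','w8.png');gtins(f)
P=cloud(f);I=f['pixels'];X,Y,Z=np.moveaxis(P,-1,0);g=toglass(P)
reg=(g[...,0]<-.08)&(g[...,0]>-.16)&(abs(g[...,1])<.1)
for n,lo,hi in(('plate',.052,.0585),('fin',.062,.085),('knob',.043,.0515)):
    k,l,s,c=cv2.connectedComponentsWithStats((reg&(Z>lo)&(Z<hi)).astype(np.uint8))
    for i in range(1,k):
        if s[i,4]>40:
            q=P[l==i];r=cv2.minAreaRect((q[:,:2]*1000).astype(np.float32));print(n,s[i,4],np.round(c[i]),np.round(r[0],1),np.round(r[1],1),round(r[2],1),round(np.median(q[:,2])*1000,1),'glass',np.round(toglass(np.array(r[0])/1000)*1000,1))
to([.4238,.2600,.10],97)
```

```text
blob 1716 [260. 181.] [511.4 241.5] r 23.3 z 66.0 mean [510.4 241.4] box [-70.  443.2] bgr [226. 230. 225.]
blob 1012 [220. 241.] [587.1 209.8] r 23.4 z 66.0 mean [579.9 206.8] box [  9.4 422.5] bgr [204. 228. 224.]
blob 1256 [296. 244.] [576.8 289.2] r 23.6 z 66.0 mean [573.6 285.8] box [-12.  499.7] bgr [224. 230. 225.]
   glass [-33.9   0.4] r 23.3
   glass [ 37.4 -40.3] r 23.4
   glass [36.9 39.8] r 23.6
plate 1577 [236.  90.] [430.2 208.7] [48.8 34.1] 6.7 55.9 glass [-118.5  -22.2]
fin 447 [233.  90.] [430.3 208.9] [29.2 10.2] 7.4 75.6 glass [-118.4  -22. ]
knob 71 [209.  65.] [410.4 182.2] [ 4.  11.5] 8.4 49.9 glass [-141.3  -46.1]
knob 353 [287.  65.] [401.5 254.1] [ 4.  63.3] 7.1 49.8 glass [-141.4   26.4]
knob 501 [290.  91.] [423.7 260.4] [23.1 22.9] 83.1 49.8 glass [-118.6   29.9]
knob 62 [212. 116.] [455.7 187.8] [ 3.7 12.1] 7.4 50.0 glass [-95.7 -46.1]
knob 322 [286. 116.] [446.9 259.7] [ 3.8 63.4] 7.0 49.7 glass [-95.7  26.4]
knob 373 [260. 132.] [465.2 234.9] [  1.2 188.3] 7.0 45.5 glass [-80.6  -0.5]
t 33.18 tcp [0.5267 0.2626 0.219 ] yaw 97.02 d [10.43  0.91 11.74] w [0.4 0.9 0. ] F [6.8 4.  1.9] w 0.0323 g 0.0
```

View pics/w8.png

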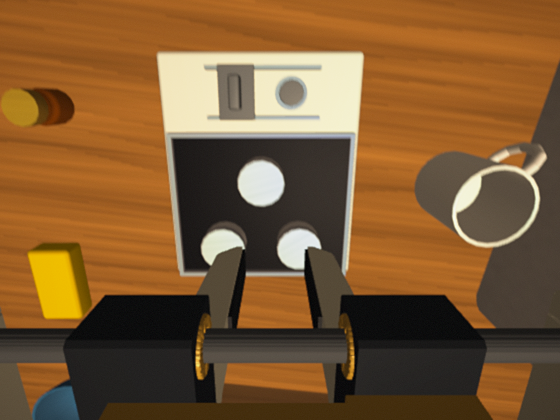

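The tab is fully clear at (236,90) and the button shows at (290,91), centred at (423.7,260.4) mm. The tins are unchanged.

{"api": "apply_moves", "payload": {
  "series": [
    [[3, 0.3, 0], [0, 0, 0]],
    [[7, 0.5, 1], [0, 0, 0]],
    [[9.5, 0.2, 4], [0, 0, 0]],
    [[9.5, 0.2, 8], [0, 0, 0]],
    [[9.5, 0.2, 11.5], [0, 0, 0]],
    [[9.5, 0.2, 13], [0, 0, 0]],
    [[9.5, 0.2, 13], [0, 0, 0]],
    [[9.5, 0.2, 13], [0, 0, 0]],
    [[9.5, 0.2, 13], [0, 0, 0]]
  ],
  "fingers": 0
}}

```text
time: 33.93
tcp_pos: [0.4228, 0.2483, 0.0845]
tool_rot: [[-0.992, -0.125, 0.001], [-0.125, 0.992, 0.001], [-0.002, 0.0, -1.0]]
contact_force: [-0.4, -0.1, -0.2]
width: 0.0004
grip_force: 0.0
```

Run:
```python
from h import *
to([.4238,.2604,.05],97)
```

```text
t 33.93 tcp [0.4228 0.2483 0.0845] yaw 97.18 d [-0.24  1.18  3.45] w [0.  0.1 0.2] F [-0.4 -0.1 -0.2] w 0.0004 g 0.0
```

{"api": "apply_moves", "payload": {
  "series": [
    [[-0.2, 1.2, 0], [0, 0, 0]],
    [[-0.2, 1.2, 1.2], [0, 0, 0]],
    [[-0.2, 1.2, 2.4], [0, 0, 0]],
    [[-0.2, 1.2, 2.9], [0, 0, 0]],
    [[-0.2, 1.2, 2.9], [0, 0, 0]],
    [[-0.2, 1.2, 2.9], [0, 0, 0]]
  ]
}}

```text
time: 34.43
tcp_pos: [0.4229, 0.2611, 0.0553]
tool_rot: [[-0.992, -0.126, 0.001], [-0.126, 0.992, 0.001], [-0.001, 0.001, -1.0]]
contact_force: [0.3, -0.0, 0.4]
width: 0.0003
grip_force: 0.0
```

{"api": "apply_moves", "payload": {
  "series": [
    [[0, 0, 0.4], [0, 0, 0]],
    [[0, 0, 0.8], [0, 0, 0]],
    [[0, 0, 1.1], [0, 0, 0]],
    [[0, 0, 1.3], [0, 0, 0]],
    [[0, 0, 1.4], [0, 0, 0]],
    [[0, 0, 1.4], [0, 0, 0]],
    [[0, 0, 1.4], [0, 0, 0]]
  ]
}}

```text
time: 35.02
tcp_pos: [0.4235, 0.2613, 0.0449]
tool_rot: [[-0.992, -0.126, 0.005], [-0.126, 0.992, 0.001], [-0.005, -0.0, -1.0]]
contact_force: [-5.0, -3.4, 33.1]
width: 0.0006
grip_force: 16.6
```

The button is at its stop: TCP at 44.9 mm with 33 N. Releasing.

{"api": "apply_moves", "payload": {
  "series": [
    [[0, 0, -0.8], [0, 0, 0]],
    [[0, 0, -2], [0, 0, 0]],
    [[0, 0, -5], [0, 0, 0]],
    [[0, 0, -7], [0, 0, 0]],
    [[0, -2, -7], [0, 0, 0]],
    [[0, -4, -7], [0, 0, 0]],
    [[0, -5.2, -7], [0, 0, 0]],
    [[0, -5.2, -7], [0, 0, 0]],
    [[0, -5.2, -7], [0, 0, 0]]
  ],
  "fingers": 0
}}

```text
time: 35.77
tcp_pos: [0.4291, 0.2085, 0.1106]
tool_rot: [[-0.992, -0.124, -0.0], [-0.124, 0.992, 0.0], [0.0, 0.0, -1.0]]
contact_force: [-0.7, 0.4, -0.0]
width: 0.0005
grip_force: 0.0
```

{"api": "apply_moves", "payload": {
  "series": [
    [[0, 0, 0], [0, 0, 0]],
    [[0, 0, 0], [0, 0, 0]],
    [[0, 0, 0], [0, 0, 0]],
    [[0, 0, 0], [0, 0, 0]]
  ],
  "fingers": 38
}}

```text
time: 36.1
tcp_pos: [0.4288, 0.2097, 0.1106]
tool_rot: [[-0.992, -0.127, -0.0], [-0.127, 0.992, 0.0], [0.0, 0.001, -1.0]]
contact_force: [0.1, -0.4, 0.4]
width: 0.0226
grip_force: 0.0
```

Run:
```python
from h import *
to([.4310,.2088,.0638],97)
```

```text
t 36.1 tcp [0.4288 0.2097 0.1106] yaw 97.3 d [-0.2  -0.12  4.68] w [ 0.  -0.   0.3] F [ 0.1 -0.4  0.4] w 0.0226 g 0.0
```

{"api": "apply_moves", "payload": {
  "series": [
    [[-0.1, -0.1, 0], [0, 0, 0]],
    [[-0.1, -0.1, 0], [0, 0, 0]],
    [[-0.1, -0.1, 1.5], [0, 0, 0]],
    [[-0.1, -0.1, 3], [0, 0, 0]],
    [[-0.1, -0.1, 4.2], [0, 0, 0]],
    [[-0.1, -0.1, 4.7], [0, 0, 0]],
    [[-0.1, -0.1, 4.7], [0, 0, 0]],
    [[-0.1, -0.1, 4.7], [0, 0, 0]]
  ]
}}

```text
time: 36.77
tcp_pos: [0.4302, 0.2081, 0.0638]
tool_rot: [[-0.992, -0.126, -0.0], [-0.126, 0.992, 0.0], [0.0, 0.0, -1.0]]
contact_force: [-0.2, 0.6, -0.5]
width: 0.0349
grip_force: 0.0
```

{"api": "apply_moves", "payload": {
  "series": [
    [[0, 0, 0], [0, 0, 0]],
    [[0, 0, 0], [0, 0, 0]],
    [[0, 0, 0], [0, 0, 0]],
    [[0, 0, 0], [0, 0, 0]],
    [[0, 0, 0], [0, 0, 0]]
  ],
  "fingers": 0,
  "squeeze": 15
}}

```text
time: 37.18
tcp_pos: [0.4303, 0.2089, 0.0641]
tool_rot: [[-0.992, -0.126, 0.001], [-0.126, 0.992, 0.002], [-0.001, 0.002, -1.0]]
contact_force: [-0.4, 0.8, 1.1]
width: 0.01
grip_force: 15.0
```

{"api": "apply_moves", "payload": {
  "series": [
    [[0, 0.8, 0], [0, 0, 0]],
    [[0, 1.6, 0], [0, 0, 0]],
    [[0, 2.4, 0], [0, 0, 0]],
    [[0, 3.2, 0], [0, 0, 0]],
    [[0, 4, 0], [0, 0, 0]],
    [[0, 4.6, 0], [0, 0, 0]],
    [[0, 5, 0], [0, 0, 0]],
    [[0, 5.2, 0], [0, 0, 0]],
    [[0, 5.2, 0], [0, 0, 0]]
  ]
}}

```text
time: 37.93
tcp_pos: [0.4239, 0.2604, 0.064]
tool_rot: [[-0.992, -0.126, 0.001], [-0.126, 0.992, 0.0], [-0.001, -0.0, -1.0]]
contact_force: [1.3, -1.2, 6.2]
width: 0.0102
grip_force: 15.0
```

{"api": "apply_moves", "payload": {
  "series": [
    [[0, 0.3, 0], [0, 0, 0]],
    [[0, 0.6, 0], [0, 0, 0]],
    [[0, 0.6, 0], [0, 0, 0]],
    [[0, 0.6, 0], [0, 0, 0]]
  ]
}}

```text
time: 38.27
tcp_pos: [0.4238, 0.2605, 0.0639]
tool_rot: [[-0.992, -0.123, -0.0], [-0.123, 0.992, -0.009], [0.001, -0.009, -1.0]]
contact_force: [1.6, -8.5, 11.5]
width: 0.0098
grip_force: 15.0
```

The tab is at its stop. I'll release, rise and do a final check.

{"api": "apply_moves", "payload": {
  "series": [
    [[0, -0.5, 0], [0, 0, 0]],
    [[0, -0.5, 0], [0, 0, 0]],
    [[0, -0.5, 0], [0, 0, 0]],
    [[0, -0.5, 0], [0, 0, 0]],
    [[0, -0.5, -2], [0, 0, 0]],
    [[0, -0.5, -5], [0, 0, 0]],
    [[0, -0.5, -8], [0, 0, 0]],
    [[-3, -0.5, -12], [0, 0, 0]],
    [[-7, -0.5, -15], [0, 0, 0]],
    [[-10, -0.5, -15], [0, 0, 0]]
  ],
  "fingers": 35
}}

```text
time: 39.1
tcp_pos: [0.521, 0.2757, 0.2182]
tool_rot: [[-0.992, -0.13, 0.005], [-0.13, 0.992, 0.005], [-0.006, 0.004, -1.0]]
contact_force: [0.6, 0.7, 0.6]
width: 0.0328
grip_force: 0.0
```

{"api": "apply_moves", "payload": {
  "series": [
    [[0, 0, 0], [0, 0, 0]],
    [[0, 0, 0], [0, 0, 0]],
    [[0, 0, 0], [0, 0, 0]],
    [[0, 0, 0], [0, 0, 0]]
  ]
}}

```text
time: 39.43
tcp_pos: [0.5184, 0.2731, 0.212]
tool_rot: [[-0.992, -0.128, -0.003], [-0.128, 0.992, -0.001], [0.003, -0.001, -1.0]]
contact_force: [-1.0, -0.6, 0.6]
width: 0.0324
grip_force: 0.0
```

Run:
```python
from h import *
f=grab('wrist','w9.png');gtins(f)
P=cloud(f);Z=P[...,2];g=toglass(P)
m=(g[...,0]<-.08)&(g[...,0]>-.16)&(abs(g[...,1])<.1)&(Z>.062)&(Z<.085);r=cv2.minAreaRect((P[m][:,:2]*1000).astype(np.float32));print('fin',toglass(np.array(r[0])/1000),r[1])
f=grab('scene','s9.png');P=cloud(f);b=tobox(P)
m=(abs(b[...,1])<.03)&(P[...,2]>.045)&(P[...,2]<.052)&(b[...,0]>-.07)&(b[...,0]<.18);print('lid x',np.percentile(b[m][:,0],[1,99]))
```

```text
blob 1783 [243. 181.] [511.4 241.6] r 23.3 z 65.9 mean [510.3 241.6] box [-70.  443.4] bgr [222. 230. 225.]
blob 1359 [204. 246.] [587.2 209.8] r 23.6 z 66.0 mean [583.8 208.3] box [  9.4 422.5] bgr [203. 229. 224.]
blob 1534 [283. 248.] [576.8 288.9] r 23.5 z 66.0 mean [575.1 288.6] box [-12.  499.4] bgr [223. 230. 225.]
   glass [-33.8   0.6] r 23.3
   glass [ 37.4 -40.3] r 23.6
   glass [36.8 39.5] r 23.5
fin [-0.11848974  0.02998879] (29.371801376342773, 8.78298568725586)
lid x [-0.06246786  0.06090321]
```

View pics/s9.png

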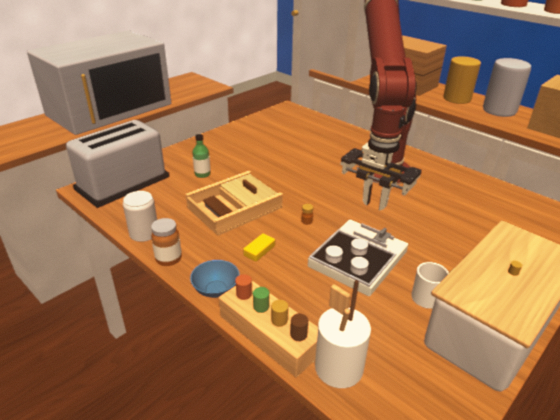

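The final view shows three tins on the glass around (350,255), the lid shut at (240,195), the tab back at (380,238), and the jar, sponge, mug and bottle unmoved.

```bash
python3 -c "
from rig import job;print(job.hand_in())"
```

```text
the job is handed in; nothing more can be done
None
```

I handed the job in at about 39 s: all three tins from the box are flat on the glass, the lid is shut again, the start button was pressed to its stop and released, and the child-lock tab is back over it.

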